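# Clear the casting frame and fit its cover plates under the lips

## Robot

A 6-joint arm with a two-finger parallel gripper is mounted at the origin on the work surface. World frame = base frame: x ahead of the robot, y to its left, z up, the work surface at z = 0. Lengths are in m, angles in rad, forces in N, time in s.
With the tool pointing down it reaches from about 0.375 to 0.9 m from the base axis. Payload 3.1 kg.
Tool frame: the origin (TCP) lies midway between the tips of the shut fingers; the grasp point (between the pads) lies 19 mm behind it (manip.grasp_offset is the distance from the TCP to the grasp point, in m); z points along the fingers, y is the line along which they close (so a half turn about z gives the same grasp; the last joint's range is limited). The gripper opens to 85 mm and grips with 20 to 120 N. Pads are 22 mm wide; open, the fingers measure 114 mm over their backs; the gripper's body (76 mm by 85 mm) begins 54 mm behind the grasp point. The pads swing forward as they close: fully open they stand 13 mm farther back than shut.
Start: joints at [0.93, 0.527, 1.433, -0, 1.181, -0.178], TCP at [0.278, 0.56, 0.231] pointing down, gripper open.
Joint ranges: [-3.08, 3.08], [-0.75, 2.2], [0.22, 2.44], [-1.43, 4.57], [0, 2.65], [-2.85, 2.85]. Speed limits (rad/s): [2.79, 2.79, 3.14, 3.14, 3.14, 3.14].

## Interface

Orientations are given as a unit quaternion [x, y, z, w].
In Python, from station import sensors, cams, order, manip gives the robot as it stands.
- The arm moves only by the tool move_arm, never from a script. Its argument "targets" is a list of rows, each an object of numbers: "dx", "dy", "dz": the shift along the world's x, y, z normalised to -1 to 1, where 1 is 25 mm; "rx", "ry", "rz": the turn, a rotation vector about the world's x, y, z normalised to -1 to 1, where 1 is 30 degrees. A call has exactly 10 rows; each row shifts and turns the commanded pose from where the row before left it; what a row does not reach is not made up. A row lasts 1/8 s, in which the tool goes at most 62.5 mm and 10.7 degrees, less where a joint would pass 70% of its speed; a pose out of reach is approached as far as the arm can. A call with a number of a shift or a turn outside -1 to 1 is refused whole. A call with a gripper value outside its range is refused whole. "claw" is the opening in per cent of the stroke, from 0 (shut) to 100 (fully open), set as the call begins (left out, the last holds). The fingers move at their own pace and stop on an object; "newtons" is the grip in N (left out, the last holds). Time passes only in rows, so rows that do not move let the fingers close, or fill a call up. It gives the time, the measured TCP pose, the force, the opening and the grip force at its end, in the units of the state.
- sensors.sense(): the state, without advancing time (a new reading comes with each control period).
- cams.snapshot(name): name is "scene" or "top"; returns the picture (420x560x3 uint8, red, green, blue); there is no depth.
- cams.camera_model(name): a dict with "fx", "fy", "cx", "cy" (pixels), "distortion" ([k1, k2, p1, p2, k3] as OpenCV has them; the pictures are not rectified), "extrinsics" (4x4, takes a point from world to camera coordinates). Camera axes: x right, y down, z forward; pixel columns grow to the right and rows downward; lengths in m; the calibration is good to about 2 mm. A picture is of the moment at which its call begins. camera_model takes no time and is no camera call.
- order.sign_off(): hands the job in; it is judged then, once.
The state is a dict: "t": time; "q": joint angles; "qd": joint speeds; "tau": joint torques, N m; "tcp_pos": TCP position; "tool_rot": TCP orientation; "force": force on the tool from outside, world axes, zero at the start; "ft_torque": the same for the moment, N m; "finger_gap": opening from 0.0 (shut) to 1.0 (fully open); "gripper_force": force on a finger pad.
Only numpy, scipy, OpenCV 4.12 (cv2) and the standard library are available. Lean on these libraries where they do the work, as an engineer would, in place of code of your own. Each camera call takes 0.05 s, during which the arm holds its last target. There are 200 camera calls.

## Task

Get the casting frame ready: first lift the lidded pot off the frame by its handle and stand it upright on the cork mat; then take every black casting out of the frame's pockets and put it in the white tray. After that, fit every grey cover plate into a pocket of its own: tilt it so one end goes under the pocket's overhanging lip, then level it so it lies flat on the pocket floor; leave the cups and the blue mould where they are.

Things in the scene. Friction and masses are not known exactly. Their poses are not given: they have to be found in the camera images.
- frame: Aluminium casting frame fixed to the bench, 126 mm along its x, 233 mm along its y, 30 mm high. Origin: centre of the underside; x points roughly away from the robot. Three alike pockets lie side by side along y, pitch 75 mm, walls 8 mm between them, 10 mm at their x ends, all wall tops 30 mm above the bench. Each pocket has a lip at its -x end: see the pocket points.
- pocket_a (a point): Centre of a pocket's floor, 8 mm above the bench, axes as the frame's. Pocket 106 mm long (x), 67 wide (y), 22 deep. At its -x end (robot's side) a steel lip 5 mm thick, flush with the wall tops, overhangs the cavity by 16 mm, leaving 17 mm free height under it and 90 mm open length: a level 100 mm plate does not go in. The +y pocket.
- pocket_b (a point): Centre of a pocket's floor, 8 mm above the bench, axes as the frame's. Pocket 106 mm long (x), 67 wide (y), 22 deep. At its -x end (robot's side) a steel lip 5 mm thick, flush with the wall tops, overhangs the cavity by 16 mm, leaving 17 mm free height under it and 90 mm open length: a level 100 mm plate does not go in. The middle pocket.
- pocket_c (a point): Centre of a pocket's floor, 8 mm above the bench, axes as the frame's. Pocket 106 mm long (x), 67 wide (y), 22 deep. At its -x end (robot's side) a steel lip 5 mm thick, flush with the wall tops, overhangs the cavity by 16 mm, leaving 17 mm free height under it and 90 mm open length: a level 100 mm plate does not go in. The -y pocket.
- pot: Lidded steel pot, 90 mm diameter (lid 94), 72 high, with a stiff arched handle: round bar 12 mm thick along the pot's y, 72 mm long, its axis 130 mm above the underside over the pot's centre, legs down to the rim at both ends. Origin: centre of the underside, z up. About 0.45 kg. At the start it stands on the frame's wall tops across one pocket. Lid and handle are fixed.
- mat: Square cork mat on the bench, 140 x 140 x 4 mm, fixed. Origin: centre of the underside.
- tray: White plastic open tray, 130 mm along its x, 170 mm along its y, 35 mm high, walls and floor about 4 mm, fixed. Origin: centre of the underside.
- plate1: Grey plastic cover plate 100 x 60 x 8 mm (x, y, z) with a fin on the middle of its top, 14 mm thick along x, 42 wide along y, 45 high (top 53 mm above the underside). Origin: centre of the underside; z up, on the fin's side. Both ends alike. About 0.12 kg. Loose on the bench at the start; may be absent (2 or 3 are there). Plates are alike: any fits any pocket.
- plate2: Grey plastic cover plate 100 x 60 x 8 mm (x, y, z) with a fin on the middle of its top, 14 mm thick along x, 42 wide along y, 45 high (top 53 mm above the underside). Origin: centre of the underside; z up, on the fin's side. Both ends alike. About 0.12 kg. Loose on the bench at the start; may be absent (2 or 3 are there). Plates are alike: any fits any pocket.
- plate3: Grey plastic cover plate 100 x 60 x 8 mm (x, y, z) with a fin on the middle of its top, 14 mm thick along x, 42 wide along y, 45 high (top 53 mm above the underside). Origin: centre of the underside; z up, on the fin's side. Both ends alike. About 0.12 kg. Loose on the bench at the start; may be absent (2 or 3 are there). Plates are alike: any fits any pocket.
- casting1: Black plastic bracket casting: foot 60 x 40 x 8 mm (x, y, z) with an upright 10 mm thick along x, its middle at x = -10 mm; 40 mm wide (y) up to 36 mm height, 26 mm wide from there to its top at 58 mm. Origin: centre of the underside, z up. About 0.06 kg. Loose in a pocket at the start; there are two.
- casting2: Black plastic bracket casting: foot 60 x 40 x 8 mm (x, y, z) with an upright 10 mm thick along x, its middle at x = -10 mm; 40 mm wide (y) up to 36 mm height, 26 mm wide from there to its top at 58 mm. Origin: centre of the underside, z up. About 0.06 kg. Loose in a pocket at the start; there are two.
- cup1: White plastic cup, bystander, 105 mm high, 76 mm across the rim. Origin: centre of the underside.
- cup2: White plastic cup, bystander, like cup1.
- mould: Blue silicone mould block with bands, bystander, 70 x 60 x 75 mm. Origin: centre of the underside.
There are look-alikes about, which are no part of the job. What is shaped like the casting2 but pink or red is not meant.

How it is judged:
On the way, in this order (a step that is already met when the one before it is completed fails the run):
1. the pot stands upright on the cork mat, let go (horizontal distance between pot and mat below 0.045 m and angle between pot's own z axis and vertical below 0.06 rad and z of pot in the frame of mat below 0.008 m and contact force between the fingers and pot below 0.1 N), for 0.2 s.
2. every casting lies in the white tray, let go (x of casting1 in the frame of tray between -0.065 and 0.065 m and y of casting1 in the frame of tray between -0.085 and 0.085 m and z of casting1 in the frame of tray between 0 and 0.07 m and linear speed of each of casting1, casting2 below 0.05 m/s and contact force between the fingers and casting1 below 0.1 N and x of casting2 in the frame of tray between -0.065 and 0.065 m and y of casting2 in the frame of tray between -0.085 and 0.085 m and z of casting2 in the frame of tray between 0 and 0.07 m and contact force between the fingers and casting2 below 0.1 N), for 0.2 s.
At the end, for the whole second after the job is handed in: Pot upright on the mat, centre within 45 mm of the mat's centre; castings in the tray; each plate flat (3 degrees) on the floor of its own pocket, underside within 3 mm of it, centre within 8 mm of the pocket centre along x and y; all at rest and released (all of step 1 and all of step 2 and angle between each of plate1, plate2, plate3's own z axis and vertical below 0.05 rad and linear speed of each of plate1, plate2, plate3 below 0.02 m/s and ((x of plate1 in the frame of pocket_a between -0.008 and 0.008 m and y of plate1 in the frame of pocket_a between -0.008 and 0.008 m and z of plate1 in the frame of pocket_a between -0.003 and 0.003 m) or (x of plate1 in the frame of pocket_b between -0.008 and 0.008 m and y of plate1 in the frame of pocket_b between -0.008 and 0.008 m and z of plate1 in the frame of pocket_b between -0.003 and 0.003 m) or (x of plate1 in the frame of pocket_c between -0.008 and 0.008 m and y of plate1 in the frame of pocket_c between -0.008 and 0.008 m and z of plate1 in the frame of pocket_c between -0.003 and 0.003 m)) and ((x of plate2 in the frame of pocket_a between -0.008 and 0.008 m and y of plate2 in the frame of pocket_a between -0.008 and 0.008 m and z of plate2 in the frame of pocket_a between -0.003 and 0.003 m) or (x of plate2 in the frame of pocket_b between -0.008 and 0.008 m and y of plate2 in the frame of pocket_b between -0.008 and 0.008 m and z of plate2 in the frame of pocket_b between -0.003 and 0.003 m) or (x of plate2 in the frame of pocket_c between -0.008 and 0.008 m and y of plate2 in the frame of pocket_c between -0.008 and 0.008 m and z of plate2 in the frame of pocket_c between -0.003 and 0.003 m)) and ((x of plate3 in the frame of pocket_a between -0.008 and 0.008 m and y of plate3 in the frame of pocket_a between -0.008 and 0.008 m and z of plate3 in the frame of pocket_a between -0.003 and 0.003 m) or (x of plate3 in the frame of pocket_b between -0.008 and 0.008 m and y of plate3 in the frame of pocket_b between -0.008 and 0.008 m and z of plate3 in the frame of pocket_b between -0.003 and 0.003 m) or (x of plate3 in the frame of pocket_c between -0.008 and 0.008 m and y of plate3 in the frame of pocket_c between -0.008 and 0.008 m and z of plate3 in the frame of pocket_c between -0.003 and 0.003 m))); the robot touches nothing.
It fails at once if the first cup is moved more than 30 mm or knocked over (distance of cup1 from where it was at the start of the episode above 0.03 m or angle between cup1's own z axis and vertical above 0.5 rad).
It fails at once if the second cup is moved more than 30 mm or knocked over (distance of cup2 from where it was at the start of the episode above 0.03 m or angle between cup2's own z axis and vertical above 0.5 rad).
It fails at once if the blue mould is moved more than 30 mm or knocked over (distance of mould from where it was at the start of the episode above 0.03 m or angle between mould's own z axis and vertical above 0.5 rad).
Of plate1, plate2, plate3 only 2 to 3 are there at a start; the rules pass over those that are not, and their reading is None.
At some moment in a run one of plate1, plate2, plate3 may be knocked a few centimetres aside while the robot is not near it.
Once in a run the grip may slacken for a moment while it holds something.
It also fails if it takes over 210 s, if anything falls off the work surface, if the arm or the gripper's body presses on something with over 40 N, if the wrist force passes 120 N, or if a joint passes its speed limit or range.

## Working session

There is one attempt and no reset: what is moved stays moved. The work goes in short steps, Python scripts to look and compute and a tool call to move; the robot and the scene stay as the last step left them, time stands still between calls to the robot, and variables do not carry over. Pictures are saved under pics/ and viewed, at most 14 in all, crops included, and the job is handed in when it is done.

Besides the shell and the picture viewer there is one more tool, called after "Call:" in YAML: its name, and indented under it one key for each argument. move_arm: Moves the arm, as the interface text tells. Scaled input: -1 to 1 covers 25 mm each way for a shift and 30 degrees each way for a turn. Its arguments: {"type":"object","properties":{"targets":{"type":"array"},"claw":{"type":"number"},"newtons":{"type":"number"}},"required":["targets"]}

```bash
mkdir -p pics; ls; python3 - <<'E'
from station import sensors,cams,manip
import cv2
for n in("scene","top"):
    cv2.imwrite(f"pics/{n}0.png",cams.snapshot(n)[:,:,::-1]); print(n,cams.camera_model(n))
print(sensors.sense(), manip.grasp_offset)
E
```

```text
pics
scene {'fx': 382.3404974268342, 'fy': 382.3404974268342, 'cx': 275.65005925483683, 'cy': 215.6442324480196, 'distortion': array([-0.1020146,  0.       ,  0.       ,  0.       ,  0.       ]), 'extrinsics': array([[ 0.51569998,  0.85656584, -0.01866798, -0.25709921],
       [ 0.48371844, -0.30907092, -0.81883554, -0.25644181],
       [-0.70715628,  0.41324342, -0.57372456,  1.55549754],
       [ 0.        ,  0.        ,  0.        ,  1.        ]])}
top {'fx': 513.828576180283, 'fy': 513.828576180283, 'cx': 277.2927866687082, 'cy': 206.75785018384482, 'distortion': array([-0.11801857,  0.        ,  0.        ,  0.        ,  0.        ]), 'extrinsics': array([[ 0.00175301, -0.99968662, -0.02497181, -0.02629368],
       [-0.98845072,  0.00205182, -0.15152875,  0.57294407],
       [ 0.15153251,  0.02494903, -0.98813736,  1.13731214],
       [ 0.        ,  0.        ,  0.        ,  1.        ]])}
{'t': 0.1, 'q': array([ 9.30490609e-01,  5.28401511e-01,  1.43379166e+00,  2.22445766e-05,
        1.18141554e+00, -1.78508339e-01]), 'qd': array([ 0.00035488, -0.0011126 , -0.00102712, -0.00060047, -0.00188086,
        0.00159514]), 'tau': array([-3.43523761e-04, -4.43309927e+01, -1.78585482e+01, -2.60923298e-04,
        3.93220267e-03, -3.45553399e-07]), 'tcp_pos': array([0.27804772, 0.55901158, 0.23040853]), 'tool_rot': array([ 2.28856459e-01,  9.73459658e-01, -9.20628536e-04, -4.10697084e-04]), 'force': array([ 0.06491369,  0.62699054, -0.33301495]), 'ft_torque': array([-0.00713594, -0.00755099, -0.02567673]), 'gripper_force': 0.0, 'finger_gap': 0.997264245788065} 0.0187
```

View pics/scene0.png

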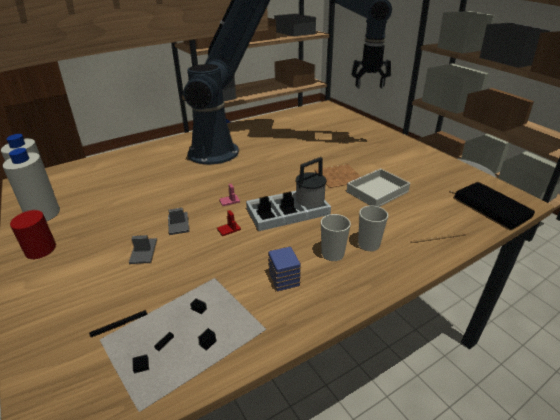

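View pics/top0.png

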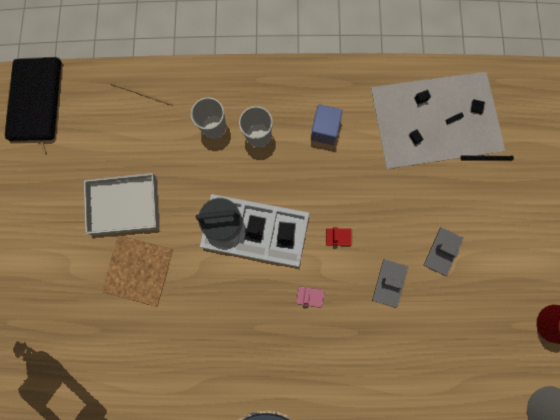

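```bash
cat > h.py <<'E'
import numpy as np,cv2
from station import sensors,cams,order,manip
M={n:cams.camera_model(n) for n in("scene","top")}
def KD(n):
    m=M[n]; return np.array([[m['fx'],0,m['cx']],[0,m['fy'],m['cy']],[0,0,1.]]),np.array(m['distortion'])
def plane(n,px,z):
    "pixels -> world points on the plane of height z"
    K,D=KD(n); E=np.array(M[n]['extrinsics']); R,t=E[:3,:3],E[:3,3]
    u=cv2.undistortPoints(np.float64(px).reshape(-1,1,2),K,D).reshape(-1,2)
    d=np.c_[u,np.ones(len(u))]@R; c=-R.T@t
    return c+d*((z-c[2])/d[:,2])[:,None]
def proj(n,P):
    K,D=KD(n); E=np.array(M[n]['extrinsics'])
    return cv2.projectPoints(np.float64(P).reshape(-1,1,3),cv2.Rodrigues(E[:3,:3])[0],E[:3,3],K,D)[0].reshape(-1,2)
def rect(xy):
    c,s,a=cv2.minAreaRect(np.float32(xy)*1000); return np.round(c,1),np.round(s,1),round(a,1)
def blobs(mask,box,amin=30):
    "contours of a mask inside a pixel box x0,y0,x1,y1"
    m=np.zeros(mask.shape,np.uint8); x0,y0,x1,y1=box; m[y0:y1,x0:x1]=mask[y0:y1,x0:x1]
    cs=cv2.findContours(m,cv2.RETR_EXTERNAL,cv2.CHAIN_APPROX_NONE)[0]
    return [c.reshape(-1,2) for c in cs if cv2.contourArea(c)>amin]
def shot(n,save=None):
    im=cams.snapshot(n); 
    if save: cv2.imwrite(f"pics/{save}.png",im[:,:,::-1])
    return im
E
python3 - <<'E'
from h import *
im=cv2.imread("pics/top0.png"); hsv=cv2.cvtColor(im,cv2.COLOR_BGR2HSV)
H,S,V=cv2.split(hsv)
for n,p in dict(wood=(340,350),frame=(230,255),tray=(120,205),traywall=(87,200),mat=(138,270),plate=(388,292),fin=(393,284),cast=(256,226),castfoot=(250,238),pot=(235,235),floor=(270,240)).items(): print(n,hsv[p[1],p[0]])
g=(S<60)&(V>70)
m=(g*255).astype(np.uint8)
for nm,box,z in(("frame",(195,190,315,272),.03),("tray",(78,168,165,242),.035)):
    for c in blobs(m,box): print(nm,len(c),*rect(plane("top",c,z)[:,:2]))
for nm,box in(("p1",(420,220,470,280)),("p2",(365,250,415,315))):
    for c in blobs(((S<70)*255).astype(np.uint8),box): print(nm,*rect(plane("top",c,.008)[:,:2]))
a=cv2.resize(im[165:310,75:320],None,fx=3.2,fy=3.2,interpolation=cv2.INTER_CUBIC)
cv2.imwrite("pics/c1.png",a)
b=cv2.resize(im[215:315,295:475],None,fx=4.4,fy=4.4,interpolation=cv2.INTER_CUBIC)
cv2.imwrite("pics/c2.png",b)
E
```

```text
wood [ 17 116 145]
frame [ 16 122  88]
tray [ 22  23 168]
traywall [20 32 71]
mat [ 15 134 124]
plate [18 13 98]
fin [15 11 97]
cast [ 0 23 34]
castfoot [30 23 22]
pot [24 24 54]
floor [ 60   4 143]
frame 386 [521.4  27.5] [234.5 128.8] 79.0
tray 255 [582.5 344.9] [134.5 177.2] 5.3
p1 [ 471.5 -416.8] [ 62.9 100. ] 64.4
p2 [ 398.6 -287.2] [60.3 99.8] 73.6
```

View pics/c1.png

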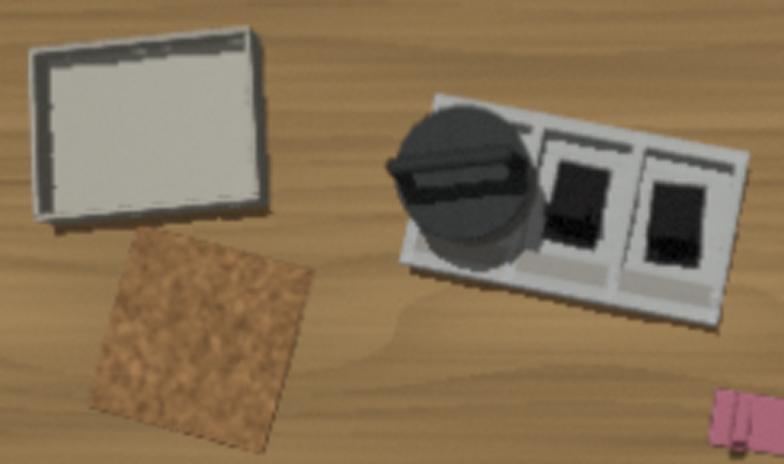

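View pics/c2.png

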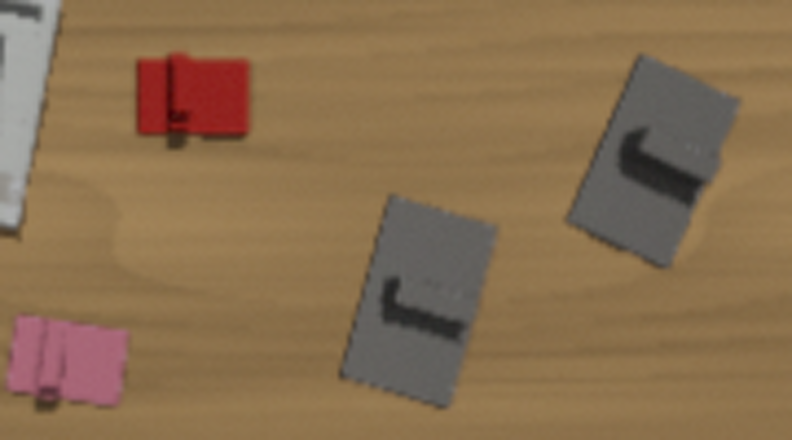

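The crops show the pot's lid disc at crop (465,172) with the handle bar from about (390,165) to (525,157). There are two black castings in the middle and -y pockets, the cork mat centred at crop (202,339), and two plates with their long axes roughly along world x. Next I'll refine the numbers.

```bash
python3 - <<'E'
from h import *
f=lambda p:np.array(p)/3.2+[75,165]
g=lambda p:np.array(p)/4.4+[295,215]
r=lambda a:np.round(np.array(a)*1000,1)
print("mat",r(plane("top",[f(p) for p in((137,226),(313,270),(265,453),(92,408))],.004)[:,:2]),)
print("lid",r(plane("top",[f((465,172))],.102)))
B=plane("top",[f((390,166)),f((525,157))],.16);print("bar",r(B))
print("bar in scene",proj("scene",B))
im=cv2.imread("pics/top0.png"); hsv=cv2.cvtColor(im,cv2.COLOR_BGR2HSV); V=hsv[...,2]
for nm,box in(("cB",(240,205,268,252)),("cC",(270,210,300,262))):
    for c in blobs(((V<75)*255).astype(np.uint8),box,100): print(nm,*rect(plane("top",c,.016)[:,:2]))
fins=[g(p) for p in((640,130),(720,163),(697,200),(620,165))]
print("fin1 top-edge",r(plane("top",[g((640,132)),g((720,160))],.053)))
print("fin2 top-edge",r(plane("top",[g((392,278)),g((466,302))],.053)))
# frame edge lines: +x top edge and -y edge, crop picks
print("frame",r(plane("top",[f(p) for p in((435,95),(748,152),(718,326),(402,263))],.03)))
s=cv2.imread("pics/scene0.png")[145:235,220:350]
t=im[188:272,195:315]
cv2.imwrite("pics/c3.png",np.hstack([cv2.resize(s,(400,300),interpolation=2),cv2.resize(t,(400,280),interpolation=2)[:300].copy() if 0 else cv2.resize(t,(400,300),interpolation=2)]))
E
```

```text
mat [[509.6 357.7]
 [477.3 222.2]
 [342.8 254.5]
 [373.7 386.7]]
lid [[537.7  96.6 102. ]]
bar [[534.1 137.6 160. ]
 [539.9  49.8 160. ]]
bar in scene [[320.07190921 158.44083892]
 [296.75562922 166.61218147]]
cB [525.4  29.7] [45.  59.4] 82.8
cC [510.7 -44.6] [38.5 59.4] 86.3
fin1 top-edge [[ 483.1 -396.3   53. ]
 [ 468.4 -437.6   53. ]]
fin2 top-edge [[ 409.4 -265.8   53. ]
 [ 397.  -303.4   53. ]]
frame [[603.9 129.7  30. ]
 [561.4 -99.   30. ]
 [435.9 -76.8  30. ]
 [480.8 151.2  30. ]]
```

View pics/c3.png

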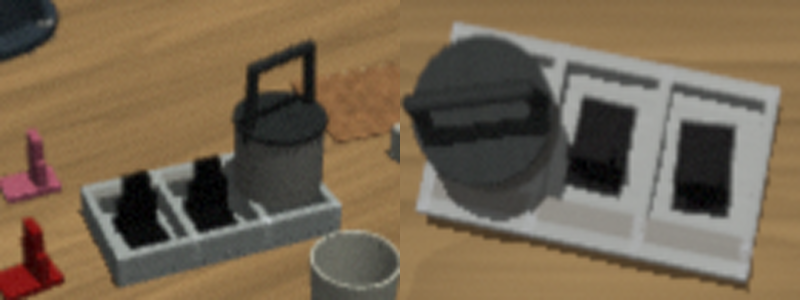

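Call:
move_arm:
  targets:
    - {"dx": 0.55, "dy": -1, "rz": -0.325}
    - {"dx": 0.55, "dy": -1, "rz": -0.325}
    - {"dx": 0.55, "dy": -1, "rz": -0.325}
    - {"dx": 0.55, "dy": -1, "rz": -0.325}
    - {"dx": 0.55, "dy": -1, "rz": -0.325}
    - {"dx": 0.55, "dy": -1, "rz": -0.325}
    - {"dx": 0.55, "dy": -1}
    - {"dx": 0.55, "dy": -1}
    - {"dx": 0.55, "dy": -1}
    - {"dx": 0.55, "dy": -1}
  claw: 100
  newtons: 60

```text
schema error: expected keys dx, dy, dz, rx, ry, rz
```

Call:
move_arm:
  targets:
    - {"dx": 0.54, "dy": -0.95}
    - {"dx": 0.54, "dy": -0.95}
    - {"dx": 0.54, "dy": -0.95}
    - {"dx": 0.54, "dy": -0.95}
    - {"dx": 0.54, "dy": -0.95}
    - {"dx": 0.54, "dy": -0.95}
    - {"dx": 0.54, "dy": -0.95}
    - {"dx": 0.54, "dy": -0.95}
    - {"dx": 0.54, "dy": -0.93}
    - {}

```text
schema error: expected keys dx, dy, dz, rx, ry, rz
```

Call:
move_arm:
  targets:
    - {"dx": 0.55, "dy": -1, "dz": 0, "rx": 0, "ry": 0, "rz": -0.325}
    - {"dx": 0.55, "dy": -1, "dz": 0, "rx": 0, "ry": 0, "rz": -0.325}
    - {"dx": 0.55, "dy": -1, "dz": 0, "rx": 0, "ry": 0, "rz": -0.325}
    - {"dx": 0.55, "dy": -1, "dz": 0, "rx": 0, "ry": 0, "rz": -0.325}
    - {"dx": 0.55, "dy": -1, "dz": 0, "rx": 0, "ry": 0, "rz": -0.325}
    - {"dx": 0.55, "dy": -1, "dz": 0, "rx": 0, "ry": 0, "rz": -0.325}
    - {"dx": 0.55, "dy": -1, "dz": 0, "rx": 0, "ry": 0, "rz": 0}
    - {"dx": 0.55, "dy": -1, "dz": 0, "rx": 0, "ry": 0, "rz": 0}
    - {"dx": 0.55, "dy": -1, "dz": 0, "rx": 0, "ry": 0, "rz": 0}
    - {"dx": 0.55, "dy": -1, "dz": 0, "rx": 0, "ry": 0, "rz": 0}
  claw: 100
  newtons: 60

```text
t: 1.35
tcp_pos: [0.416, 0.3086, 0.231]
tool_rot: [0.675, 0.738, -0.0, -0.0]
force: [0.5, -0.3, -0.3]
finger_gap: 0.999
gripper_force: 0.0
```

Call:
move_arm:
  targets:
    - {"dx": 0.54, "dy": -0.95, "dz": 0, "rx": 0, "ry": 0, "rz": 0}
    - {"dx": 0.54, "dy": -0.95, "dz": 0, "rx": 0, "ry": 0, "rz": 0}
    - {"dx": 0.54, "dy": -0.95, "dz": 0, "rx": 0, "ry": 0, "rz": 0}
    - {"dx": 0.54, "dy": -0.95, "dz": 0, "rx": 0, "ry": 0, "rz": 0}
    - {"dx": 0.54, "dy": -0.95, "dz": 0, "rx": 0, "ry": 0, "rz": 0}
    - {"dx": 0.54, "dy": -0.95, "dz": 0, "rx": 0, "ry": 0, "rz": 0}
    - {"dx": 0.54, "dy": -0.95, "dz": 0, "rx": 0, "ry": 0, "rz": 0}
    - {"dx": 0.54, "dy": -0.95, "dz": 0, "rx": 0, "ry": 0, "rz": 0}
    - {"dx": 0.54, "dy": -0.93, "dz": 0, "rx": 0, "ry": 0, "rz": 0}
    - {"dx": 0, "dy": 0, "dz": 0, "rx": 0, "ry": 0, "rz": 0}

```text
t: 2.6
tcp_pos: [0.5382, 0.0949, 0.231]
tool_rot: [0.676, 0.737, -0.0, 0.0]
force: [-0.5, 0.8, -0.2]
finger_gap: 1.0
gripper_force: 0.0
```

Call:
move_arm:
  targets:
    - {"dx": 0, "dy": 0, "dz": -0.9, "rx": 0, "ry": 0, "rz": 0}
    - {"dx": 0, "dy": 0, "dz": -0.9, "rx": 0, "ry": 0, "rz": 0}
    - {"dx": 0, "dy": 0, "dz": -0.9, "rx": 0, "ry": 0, "rz": 0}
    - {"dx": 0, "dy": 0, "dz": -0.5, "rx": 0, "ry": 0, "rz": 0}
    - {"dx": 0, "dy": 0, "dz": -0.4, "rx": 0, "ry": 0, "rz": 0}
    - {"dx": 0, "dy": 0, "dz": 0, "rx": 0, "ry": 0, "rz": 0}
    - {"dx": 0, "dy": 0, "dz": 0, "rx": 0, "ry": 0, "rz": 0}
    - {"dx": 0, "dy": 0, "dz": 0, "rx": 0, "ry": 0, "rz": 0}
    - {"dx": 0, "dy": 0, "dz": 0, "rx": 0, "ry": 0, "rz": 0}
    - {"dx": 0, "dy": 0, "dz": 0, "rx": 0, "ry": 0, "rz": 0}

```text
t: 3.85
tcp_pos: [0.5375, 0.0962, 0.1416]
tool_rot: [0.675, 0.737, 0.0, 0.0]
force: [0.1, -0.3, 0.3]
finger_gap: 1.002
gripper_force: 0.0
```

Call:
move_arm:
  targets:
    - {"dx": 0, "dy": 0, "dz": 0, "rx": 0, "ry": 0, "rz": 0}
    - {"dx": 0, "dy": 0, "dz": 0, "rx": 0, "ry": 0, "rz": 0}
    - {"dx": 0, "dy": 0, "dz": 0, "rx": 0, "ry": 0, "rz": 0}
    - {"dx": 0, "dy": 0, "dz": 0, "rx": 0, "ry": 0, "rz": 0}
    - {"dx": 0, "dy": 0, "dz": 0, "rx": 0, "ry": 0, "rz": 0}
    - {"dx": 0, "dy": 0, "dz": 0, "rx": 0, "ry": 0, "rz": 0}
    - {"dx": 0, "dy": 0, "dz": 0, "rx": 0, "ry": 0, "rz": 0}
    - {"dx": 0, "dy": 0, "dz": 0, "rx": 0, "ry": 0, "rz": 0}
    - {"dx": 0, "dy": 0, "dz": 0.2, "rx": 0, "ry": 0, "rz": 0}
    - {"dx": 0, "dy": 0, "dz": 0.2, "rx": 0, "ry": 0, "rz": 0}
  claw: 0
  newtons: 80

```text
t: 5.1
tcp_pos: [0.5355, 0.0965, 0.1506]
tool_rot: [0.675, 0.738, -0.001, -0.002]
force: [-0.4, -0.4, -4.5]
finger_gap: 0.112
gripper_force: 78.0
```

Call:
move_arm:
  targets:
    - {"dx": 0, "dy": 0, "dz": 0.6, "rx": 0, "ry": 0, "rz": 0}
    - {"dx": -0.2, "dy": 0.4, "dz": 0.6, "rx": 0, "ry": 0, "rz": 0}
    - {"dx": -0.3, "dy": 0.6, "dz": 0.6, "rx": 0, "ry": 0, "rz": 0}
    - {"dx": -0.4, "dy": 0.7, "dz": 0, "rx": 0, "ry": 0, "rz": 0}
    - {"dx": -0.4, "dy": 0.7, "dz": 0, "rx": 0, "ry": 0, "rz": 0}
    - {"dx": -0.4, "dy": 0.7, "dz": 0, "rx": 0, "ry": 0, "rz": 0}
    - {"dx": -0.4, "dy": 0.8, "dz": 0, "rx": 0, "ry": 0, "rz": 0}
    - {"dx": -0.4, "dy": 0.8, "dz": 0, "rx": 0, "ry": 0, "rz": 0}
    - {"dx": -0.4, "dy": 0.8, "dz": 0, "rx": 0, "ry": 0, "rz": 0}
    - {"dx": -0.4, "dy": 0.8, "dz": 0, "rx": 0, "ry": 0, "rz": 0}

```text
t: 6.35
tcp_pos: [0.4535, 0.2551, 0.1957]
tool_rot: [0.675, 0.738, -0.001, -0.0]
force: [0.0, 0.2, -5.4]
finger_gap: 0.11
gripper_force: 78.1
```

Call:
move_arm:
  targets:
    - {"dx": -0.4, "dy": 0.8, "dz": 0, "rx": 0, "ry": 0, "rz": 0}
    - {"dx": -0.4, "dy": 0.7, "dz": 0, "rx": 0, "ry": 0, "rz": 0}
    - {"dx": -0.28, "dy": 0.58, "dz": 0, "rx": 0, "ry": 0, "rz": 0}
    - {"dx": 0, "dy": 0, "dz": -0.5, "rx": 0, "ry": 0, "rz": 0}
    - {"dx": 0, "dy": 0, "dz": -0.6, "rx": 0, "ry": 0, "rz": 0}
    - {"dx": 0, "dy": 0, "dz": -0.6, "rx": 0, "ry": 0, "rz": 0}
    - {"dx": 0, "dy": 0, "dz": -0.5, "rx": 0, "ry": 0, "rz": 0}
    - {"dx": 0, "dy": 0, "dz": -0.4, "rx": 0, "ry": 0, "rz": 0}
    - {"dx": 0, "dy": 0, "dz": 0, "rx": 0, "ry": 0, "rz": 0}
    - {"dx": 0, "dy": 0, "dz": 0, "rx": 0, "ry": 0, "rz": 0}

```text
t: 7.6
tcp_pos: [0.4283, 0.3059, 0.1316]
tool_rot: [0.675, 0.737, 0.0, 0.0]
force: [-0.1, 0.8, -5.5]
finger_gap: 0.113
gripper_force: 78.1
```

Call:
move_arm:
  targets:
    - {"dx": 0, "dy": 0, "dz": -0.2, "rx": 0, "ry": 0, "rz": 0}
    - {"dx": 0, "dy": 0, "dz": -0.2, "rx": 0, "ry": 0, "rz": 0}
    - {"dx": 0, "dy": 0, "dz": -0.1, "rx": 0, "ry": 0, "rz": 0}
    - {"dx": 0, "dy": 0, "dz": -0.06, "rx": 0, "ry": 0, "rz": 0}
    - {"dx": 0, "dy": 0, "dz": -0.04, "rx": 0, "ry": 0, "rz": 0}
    - {"dx": 0, "dy": 0, "dz": -0.02, "rx": 0, "ry": 0, "rz": 0}
    - {"dx": 0, "dy": 0, "dz": 0, "rx": 0, "ry": 0, "rz": 0}
    - {"dx": 0, "dy": 0, "dz": 0, "rx": 0, "ry": 0, "rz": 0}
    - {"dx": 0, "dy": 0, "dz": 0, "rx": 0, "ry": 0, "rz": 0}
    - {"dx": 0, "dy": 0, "dz": 0, "rx": 0, "ry": 0, "rz": 0}

```text
t: 8.85
tcp_pos: [0.428, 0.3058, 0.1159]
tool_rot: [0.675, 0.738, 0.0, 0.0]
force: [-0.3, 0.1, -5.2]
finger_gap: 0.11
gripper_force: 78.2
```

Not yet on the mat, so I'll creep down 2 mm and release.

Call:
move_arm:
  targets:
    - {"dx": 0, "dy": 0, "dz": -0.03, "rx": 0, "ry": 0, "rz": 0}
    - {"dx": 0, "dy": 0, "dz": -0.03, "rx": 0, "ry": 0, "rz": 0}
    - {"dx": 0, "dy": 0, "dz": -0.02, "rx": 0, "ry": 0, "rz": 0}
    - {"dx": 0, "dy": 0, "dz": 0, "rx": 0, "ry": 0, "rz": 0}
    - {"dx": 0, "dy": 0, "dz": 0, "rx": 0, "ry": 0, "rz": 0}
    - {"dx": 0, "dy": 0, "dz": 0, "rx": 0, "ry": 0, "rz": 0}
    - {"dx": 0, "dy": 0, "dz": 0, "rx": 0, "ry": 0, "rz": 0}
    - {"dx": 0, "dy": 0, "dz": 0, "rx": 0, "ry": 0, "rz": 0}
    - {"dx": 0, "dy": 0, "dz": 0, "rx": 0, "ry": 0, "rz": 0}
    - {"dx": 0, "dy": 0, "dz": 0, "rx": 0, "ry": 0, "rz": 0}

```text
t: 10.1
tcp_pos: [0.4297, 0.306, 0.115]
tool_rot: [0.675, 0.738, 0.002, 0.001]
force: [2.6, -2.0, 5.5]
finger_gap: 0.111
gripper_force: 79.3
```

Contact made. I'll open the gripper, lift straight up and look.

Call:
move_arm:
  targets:
    - {"dx": 0, "dy": 0, "dz": 0, "rx": 0, "ry": 0, "rz": 0}
    - {"dx": 0, "dy": 0, "dz": 0, "rx": 0, "ry": 0, "rz": 0}
    - {"dx": 0, "dy": 0, "dz": 0, "rx": 0, "ry": 0, "rz": 0}
    - {"dx": 0, "dy": 0, "dz": 0, "rx": 0, "ry": 0, "rz": 0}
    - {"dx": 0, "dy": 0, "dz": 0, "rx": 0, "ry": 0, "rz": 0}
    - {"dx": 0, "dy": 0, "dz": 0.5, "rx": 0, "ry": 0, "rz": 0}
    - {"dx": 0, "dy": 0, "dz": 0.8, "rx": 0, "ry": 0, "rz": 0}
    - {"dx": 0, "dy": 0, "dz": 1, "rx": 0, "ry": 0, "rz": 0}
    - {"dx": 0, "dy": 0, "dz": 1, "rx": 0, "ry": 0, "rz": 0}
    - {"dx": 0, "dy": 0, "dz": 0.8, "rx": 0, "ry": 0, "rz": 0}
  claw: 100

```text
t: 11.35
tcp_pos: [0.4282, 0.3059, 0.2183]
tool_rot: [0.675, 0.738, 0.001, 0.0]
force: [-0.1, 0.0, -0.1]
finger_gap: 1.003
gripper_force: 0.0
```

```bash
python3 - <<'E'
from h import *
im=shot("top","top1")[:,:,::-1].copy(); s=shot("scene")[:,:,::-1]
hsv=cv2.cvtColor(im,cv2.COLOR_BGR2HSV); S,V=hsv[...,1],hsv[...,2]
for c in blobs((((S<60)&(V>70))*255).astype(np.uint8),(195,190,315,272)): print("frame",*rect(plane("top",c,.03)[:,:2]))
a=cv2.resize(im[188:272,190:320],None,fx=6,fy=6,interpolation=2)
cv2.imwrite("pics/c4.png",a)
b=cv2.resize(s[140:240,215:400],None,fx=4,fy=4,interpolation=2)
cv2.imwrite("pics/c5.png",b)
E
```

```text
frame [521.4  27.5] [234.5 128.8] 79.0
```

View pics/c4.png

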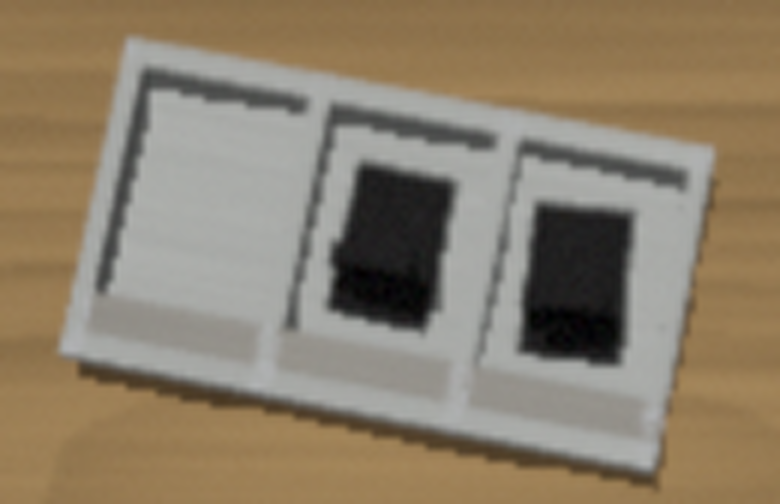

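View pics/c5.png

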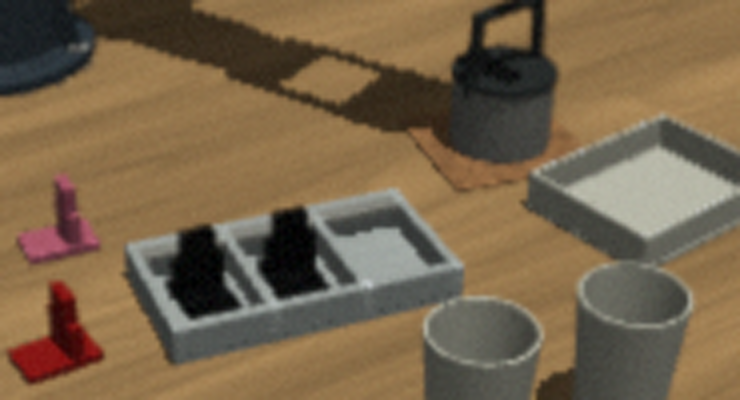

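The pot now stands upright on the mat. Castings B and C have their feet at crop c4 (392,245) and (577,285), with their uprights on the robot side. Next is casting B.

Call:
move_arm:
  targets:
    - {"dx": 0.3, "dy": -0.95, "dz": 0, "rx": 0, "ry": 0, "rz": -0.27}
    - {"dx": 0.3, "dy": -0.95, "dz": 0, "rx": 0, "ry": 0, "rz": -0.27}
    - {"dx": 0.3, "dy": -0.95, "dz": 0, "rx": 0, "ry": 0, "rz": 0}
    - {"dx": 0.3, "dy": -0.95, "dz": 0, "rx": 0, "ry": 0, "rz": 0}
    - {"dx": 0.3, "dy": -0.95, "dz": 0, "rx": 0, "ry": 0, "rz": 0}
    - {"dx": 0.3, "dy": -0.95, "dz": 0, "rx": 0, "ry": 0, "rz": 0}
    - {"dx": 0.3, "dy": -0.95, "dz": 0, "rx": 0, "ry": 0, "rz": 0}
    - {"dx": 0.3, "dy": -0.95, "dz": 0, "rx": 0, "ry": 0, "rz": 0}
    - {"dx": 0.3, "dy": -0.95, "dz": 0, "rx": 0, "ry": 0, "rz": 0}
    - {"dx": 0.3, "dy": -0.95, "dz": 0, "rx": 0, "ry": 0, "rz": 0}
  claw: 60
  newtons: 50

```text
t: 12.7
tcp_pos: [0.5026, 0.0675, 0.2158]
tool_rot: [0.773, 0.635, -0.0, -0.0]
force: [0.3, 0.6, -0.3]
finger_gap: 0.595
gripper_force: 0.0
```

Call:
move_arm:
  targets:
    - {"dx": 0.26, "dy": -0.77, "dz": 0, "rx": 0, "ry": 0, "rz": 0}
    - {"dx": 0.26, "dy": -0.77, "dz": 0, "rx": 0, "ry": 0, "rz": 0}
    - {"dx": 0, "dy": 0, "dz": -1, "rx": 0, "ry": 0, "rz": 0}
    - {"dx": 0, "dy": 0, "dz": -1, "rx": 0, "ry": 0, "rz": 0}
    - {"dx": 0, "dy": 0, "dz": -1, "rx": 0, "ry": 0, "rz": 0}
    - {"dx": 0, "dy": 0, "dz": -1, "rx": 0, "ry": 0, "rz": 0}
    - {"dx": 0, "dy": 0, "dz": -1, "rx": 0, "ry": 0, "rz": 0}
    - {"dx": 0, "dy": 0, "dz": -1, "rx": 0, "ry": 0, "rz": 0}
    - {"dx": 0, "dy": 0, "dz": -0.8, "rx": 0, "ry": 0, "rz": 0}
    - {"dx": 0, "dy": 0, "dz": -0.4, "rx": 0, "ry": 0, "rz": 0}

```text
t: 13.95
tcp_pos: [0.5156, 0.0296, 0.0352]
tool_rot: [0.772, 0.635, -0.001, -0.001]
force: [1.0, 0.7, -0.1]
finger_gap: 0.596
gripper_force: 0.0
```

Call:
move_arm:
  targets:
    - {"dx": 0, "dy": 0, "dz": 0, "rx": 0, "ry": 0, "rz": 0}
    - {"dx": 0, "dy": 0, "dz": 0, "rx": 0, "ry": 0, "rz": 0}
    - {"dx": 0, "dy": 0, "dz": 0, "rx": 0, "ry": 0, "rz": 0}
    - {"dx": 0, "dy": 0, "dz": 0, "rx": 0, "ry": 0, "rz": 0}
    - {"dx": 0, "dy": 0, "dz": 0, "rx": 0, "ry": 0, "rz": 0}
    - {"dx": 0, "dy": 0, "dz": 0, "rx": 0, "ry": 0, "rz": 0}
    - {"dx": 0, "dy": 0, "dz": 0, "rx": 0, "ry": 0, "rz": 0}
    - {"dx": 0, "dy": 0, "dz": 0.4, "rx": 0, "ry": 0, "rz": 0}
    - {"dx": 0, "dy": 0, "dz": 0.8, "rx": 0, "ry": 0, "rz": 0}
    - {"dx": 0, "dy": 0, "dz": 1, "rx": 0, "ry": 0, "rz": 0}
  claw: 0

```text
t: 15.2
tcp_pos: [0.5152, 0.0299, 0.0916]
tool_rot: [0.772, 0.635, -0.001, -0.001]
force: [0.1, -0.6, -0.7]
finger_gap: 0.103
gripper_force: 53.0
```

Call:
move_arm:
  targets:
    - {"dx": 0.16, "dy": 0.5, "dz": 0.8, "rx": 0, "ry": 0, "rz": 0}
    - {"dx": 0.16, "dy": 0.95, "dz": 0, "rx": 0, "ry": 0, "rz": 0}
    - {"dx": 0.16, "dy": 0.95, "dz": 0, "rx": 0, "ry": 0, "rz": 0}
    - {"dx": 0.16, "dy": 0.95, "dz": 0, "rx": 0, "ry": 0, "rz": 0}
    - {"dx": 0.16, "dy": 0.95, "dz": 0, "rx": 0, "ry": 0, "rz": 0}
    - {"dx": 0.16, "dy": 0.95, "dz": 0, "rx": 0, "ry": 0, "rz": 0}
    - {"dx": 0.16, "dy": 0.95, "dz": 0, "rx": 0, "ry": 0, "rz": 0}
    - {"dx": 0.16, "dy": 0.95, "dz": 0, "rx": 0, "ry": 0, "rz": 0}
    - {"dx": 0.16, "dy": 0.95, "dz": 0, "rx": 0, "ry": 0, "rz": 0}
    - {"dx": 0.16, "dy": 0.95, "dz": 0, "rx": 0, "ry": 0, "rz": 0}

```text
t: 16.45
tcp_pos: [0.5557, 0.2569, 0.1113]
tool_rot: [0.773, 0.635, -0.0, -0.0]
force: [0.0, -1.0, -0.9]
finger_gap: 0.106
gripper_force: 53.0
```

Call:
move_arm:
  targets:
    - {"dx": 0.16, "dy": 0.95, "dz": 0, "rx": 0, "ry": 0, "rz": 0}
    - {"dx": 0.16, "dy": 0.95, "dz": 0, "rx": 0, "ry": 0, "rz": 0}
    - {"dx": 0.16, "dy": 0.95, "dz": 0, "rx": 0, "ry": 0, "rz": 0}
    - {"dx": 0.16, "dy": 0.95, "dz": 0, "rx": 0, "ry": 0, "rz": 0}
    - {"dx": 0.16, "dy": 0.95, "dz": 0, "rx": 0, "ry": 0, "rz": 0}
    - {"dx": 0, "dy": 0.4, "dz": -0.6, "rx": 0, "ry": 0, "rz": 0}
    - {"dx": 0, "dy": 0, "dz": -0.8, "rx": 0, "ry": 0, "rz": 0}
    - {"dx": 0, "dy": 0, "dz": -0.8, "rx": 0, "ry": 0, "rz": 0}
    - {"dx": 0, "dy": 0, "dz": -0.6, "rx": 0, "ry": 0, "rz": 0}
    - {"dx": 0, "dy": 0, "dz": -0.3, "rx": 0, "ry": 0, "rz": 0}

```text
t: 17.7
tcp_pos: [0.5749, 0.3835, 0.0328]
tool_rot: [0.773, 0.635, -0.002, -0.0]
force: [-8.3, -3.8, 24.7]
finger_gap: 0.107
gripper_force: 56.2
```

Call:
move_arm:
  targets:
    - {"dx": 0, "dy": 0, "dz": 0, "rx": 0, "ry": 0, "rz": 0}
    - {"dx": 0, "dy": 0, "dz": 0, "rx": 0, "ry": 0, "rz": 0}
    - {"dx": 0, "dy": 0, "dz": 0, "rx": 0, "ry": 0, "rz": 0}
    - {"dx": 0, "dy": 0, "dz": 0, "rx": 0, "ry": 0, "rz": 0}
    - {"dx": 0, "dy": 0, "dz": 0.6, "rx": 0, "ry": 0, "rz": 0}
    - {"dx": 0, "dy": 0, "dz": 1, "rx": 0, "ry": 0, "rz": 0}
    - {"dx": 0, "dy": 0, "dz": 1, "rx": 0, "ry": 0, "rz": 0}
    - {"dx": 0, "dy": 0, "dz": 1, "rx": 0, "ry": 0, "rz": 0}
    - {"dx": 0, "dy": -0.5, "dz": 1, "rx": 0, "ry": 0, "rz": 0.2}
    - {"dx": 0, "dy": -0.9, "dz": 0, "rx": 0, "ry": 0, "rz": 0}
  claw: 50

```text
t: 18.95
tcp_pos: [0.5777, 0.3505, 0.1523]
tool_rot: [0.738, 0.675, 0.003, 0.001]
force: [-0.7, -0.3, 0.4]
finger_gap: 0.501
gripper_force: 0.0
```

Call:
move_arm:
  targets:
    - {"dx": -0.2, "dy": -0.95, "dz": 0, "rx": 0, "ry": 0, "rz": 0}
    - {"dx": -0.2, "dy": -0.95, "dz": 0, "rx": 0, "ry": 0, "rz": 0}
    - {"dx": -0.2, "dy": -0.95, "dz": 0, "rx": 0, "ry": 0, "rz": 0}
    - {"dx": -0.2, "dy": -0.95, "dz": 0, "rx": 0, "ry": 0, "rz": 0}
    - {"dx": -0.2, "dy": -0.95, "dz": 0, "rx": 0, "ry": 0, "rz": 0}
    - {"dx": -0.2, "dy": -0.95, "dz": 0, "rx": 0, "ry": 0, "rz": 0}
    - {"dx": -0.2, "dy": -0.95, "dz": 0, "rx": 0, "ry": 0, "rz": 0}
    - {"dx": -0.2, "dy": -0.95, "dz": 0, "rx": 0, "ry": 0, "rz": 0}
    - {"dx": -0.2, "dy": -0.95, "dz": 0, "rx": 0, "ry": 0, "rz": 0}
    - {"dx": -0.2, "dy": -0.95, "dz": 0, "rx": 0, "ry": 0, "rz": 0}

```text
t: 20.2
tcp_pos: [0.525, 0.1107, 0.1485]
tool_rot: [0.739, 0.674, -0.0, -0.0]
force: [0.0, -0.5, -0.5]
finger_gap: 0.501
gripper_force: 0.0
```

```bash
python3 - <<'E'
from h import *
s=sensors.sense(); print(s['tcp_pos'],s['tool_rot'],s['t'])
im=cv2.imread("pics/top1.png"); hsv=cv2.cvtColor(im,cv2.COLOR_BGR2HSV); S,V=hsv[...,1],hsv[...,2]
c=blobs((((S<70)&(V>80))*255).astype(np.uint8),(195,190,315,272),500)[0]
P=plane("top",c,.03)[:,:2]*1000
th=np.radians(-11)
for it in range(3):
    R=np.array([[np.cos(th),-np.sin(th)],[np.sin(th),np.cos(th)]]); Q=P@R
    lo,hi=Q.min(0),Q.max(0); out={}
    for k,(ax,v) in dict(xm=(0,lo),xp=(0,hi),ym=(1,lo),yp=(1,hi)).items():
        o=1-ax
        m=(abs(Q[:,ax]-v[ax])<4)&(Q[:,o]>lo[o]+15)&(Q[:,o]<hi[o]-15)
        p=np.polyfit(Q[m,o],Q[m,ax],1); out[k]=(Q[m,ax].mean(),np.degrees(np.arctan(p[0])))
    print({k:np.round(v,2) for k,v in out.items()},np.degrees(th)); th+=np.radians((out['xm'][1]*-1+out['xp'][1]*-1)/2)
xm,xp,ym,yp=[out[k][0] for k in('xm','xp','ym','yp')]
print("size",xp-xm,yp-ym,"centre",R@[(xm+xp)/2,(ym+yp)/2],"centre via +x",R@[xp-63,(ym+yp)/2])
t=shot("top","top2"); cv2.imwrite("pics/c6.png",cv2.resize(t[160:280,70:320,::-1],None,fx=3.2,fy=3.2,interpolation=2))
E
```

```text
[0.52504338 0.11070351 0.14849296] [ 7.38705968e-01  6.74027681e-01 -3.50814914e-04 -2.33159783e-04] 20.2
{'xm': array([4.4315e+02, 2.0000e-02]), 'xp': array([ 5.6996e+02, -2.0000e-02]), 'ym': array([10.3 , -0.07]), 'yp': array([243.01,   0.34])} -11.0
{'xm': array([4.4314e+02, 2.0000e-02]), 'xp': array([ 5.6995e+02, -2.0000e-02]), 'ym': array([10.33, -0.07]), 'yp': array([243.03,   0.34])} -11.002834368799466
{'xm': array([4.4314e+02, 2.0000e-02]), 'xp': array([ 5.6995e+02, -2.0000e-02]), 'ym': array([10.33, -0.07]), 'yp': array([243.03,   0.34])} -11.002834716824154
size 126.80937343790845 232.7024150498747 centre [521.41406136  27.67307915] centre via +x [521.81130902  27.59584163]
```

Call:
move_arm:
  targets:
    - {"dx": -0.14, "dy": -0.88, "dz": 0, "rx": 0, "ry": 0, "rz": 0}
    - {"dx": -0.14, "dy": -0.88, "dz": 0, "rx": 0, "ry": 0, "rz": 0}
    - {"dx": -0.14, "dy": -0.88, "dz": 0, "rx": 0, "ry": 0, "rz": 0}
    - {"dx": -0.14, "dy": -0.88, "dz": 0, "rx": 0, "ry": 0, "rz": 0}
    - {"dx": -0.14, "dy": -0.88, "dz": 0, "rx": 0, "ry": 0, "rz": 0}
    - {"dx": -0.14, "dy": -0.88, "dz": 0, "rx": 0, "ry": 0, "rz": 0}
    - {"dx": -0.14, "dy": -0.88, "dz": 0, "rx": 0, "ry": 0, "rz": 0}
    - {"dx": 0, "dy": 0, "dz": -0.8, "rx": 0, "ry": 0, "rz": 0}
    - {"dx": 0, "dy": 0, "dz": -1, "rx": 0, "ry": 0, "rz": 0}
    - {"dx": 0, "dy": 0, "dz": -1, "rx": 0, "ry": 0, "rz": 0}
  claw: 60

```text
t: 21.5
tcp_pos: [0.5011, -0.0422, 0.0781]
tool_rot: [0.739, 0.674, 0.0, 0.0]
force: [-0.6, 0.3, 0.2]
finger_gap: 0.596
gripper_force: 0.0
```

Call:
move_arm:
  targets:
    - {"dx": 0, "dy": 0, "dz": -1, "rx": 0, "ry": 0, "rz": 0}
    - {"dx": 0, "dy": 0, "dz": -0.4, "rx": 0, "ry": 0, "rz": 0}
    - {"dx": 0, "dy": 0, "dz": -0.2, "rx": 0, "ry": 0, "rz": 0}
    - {"dx": 0, "dy": 0, "dz": 0, "rx": 0, "ry": 0, "rz": 0}
    - {"dx": 0, "dy": 0, "dz": 0, "rx": 0, "ry": 0, "rz": 0}
    - {"dx": 0, "dy": 0, "dz": 0, "rx": 0, "ry": 0, "rz": 0}
    - {"dx": 0, "dy": 0, "dz": 0, "rx": 0, "ry": 0, "rz": 0}
    - {"dx": 0, "dy": 0, "dz": 0, "rx": 0, "ry": 0, "rz": 0}
    - {"dx": 0, "dy": 0, "dz": 0, "rx": 0, "ry": 0, "rz": 0}
    - {"dx": 0, "dy": 0, "dz": 0, "rx": 0, "ry": 0, "rz": 0}

```text
t: 22.75
tcp_pos: [0.5014, -0.0417, 0.0388]
tool_rot: [0.738, 0.675, -0.0, -0.0]
force: [0.3, -0.4, 0.0]
finger_gap: 0.601
gripper_force: 0.0
```

Call:
move_arm:
  targets:
    - {"dx": 0, "dy": 0, "dz": 0, "rx": 0, "ry": 0, "rz": 0}
    - {"dx": 0, "dy": 0, "dz": 0, "rx": 0, "ry": 0, "rz": 0}
    - {"dx": 0, "dy": 0, "dz": 0, "rx": 0, "ry": 0, "rz": 0}
    - {"dx": 0, "dy": 0, "dz": 0, "rx": 0, "ry": 0, "rz": 0}
    - {"dx": 0, "dy": 0, "dz": 0, "rx": 0, "ry": 0, "rz": 0}
    - {"dx": 0, "dy": 0, "dz": 0, "rx": 0, "ry": 0, "rz": 0}
    - {"dx": 0, "dy": 0, "dz": 0.5, "rx": 0, "ry": 0, "rz": 0}
    - {"dx": 0, "dy": 0, "dz": 0.8, "rx": 0, "ry": 0, "rz": 0}
    - {"dx": 0, "dy": 0, "dz": 1, "rx": 0, "ry": 0, "rz": 0}
    - {"dx": 0, "dy": 0, "dz": 0.8, "rx": 0, "ry": 0, "rz": 0}
  claw: 0

```text
t: 24.0
tcp_pos: [0.5016, -0.0418, 0.118]
tool_rot: [0.738, 0.675, 0.0, 0.001]
force: [0.7, -0.8, -0.7]
finger_gap: 0.105
gripper_force: 53.6
```

Call:
move_arm:
  targets:
    - {"dx": 0.21, "dy": 0.6, "dz": 0, "rx": 0, "ry": 0, "rz": 0}
    - {"dx": 0.21, "dy": 1, "dz": 0, "rx": 0, "ry": 0, "rz": 0}
    - {"dx": 0.21, "dy": 1, "dz": 0, "rx": 0, "ry": 0, "rz": 0}
    - {"dx": 0.21, "dy": 1, "dz": 0, "rx": 0, "ry": 0, "rz": 0}
    - {"dx": 0.21, "dy": 1, "dz": 0, "rx": 0, "ry": 0, "rz": 0}
    - {"dx": 0.21, "dy": 1, "dz": 0, "rx": 0, "ry": 0, "rz": 0}
    - {"dx": 0.21, "dy": 1, "dz": 0, "rx": 0, "ry": 0, "rz": 0}
    - {"dx": 0.21, "dy": 1, "dz": 0, "rx": 0, "ry": 0, "rz": 0}
    - {"dx": 0.21, "dy": 1, "dz": 0, "rx": 0, "ry": 0, "rz": 0}
    - {"dx": 0.21, "dy": 1, "dz": 0, "rx": 0, "ry": 0, "rz": 0}

```text
t: 25.25
tcp_pos: [0.5531, 0.2002, 0.1154]
tool_rot: [0.738, 0.675, -0.001, -0.001]
force: [0.2, -0.2, -0.7]
finger_gap: 0.105
gripper_force: 53.7
```

Call:
move_arm:
  targets:
    - {"dx": 0.2, "dy": 1, "dz": 0, "rx": 0, "ry": 0, "rz": 0}
    - {"dx": 0.2, "dy": 1, "dz": 0, "rx": 0, "ry": 0, "rz": 0}
    - {"dx": 0.2, "dy": 1, "dz": 0, "rx": 0, "ry": 0, "rz": 0}
    - {"dx": 0.2, "dy": 0.8, "dz": 0, "rx": 0, "ry": 0, "rz": 0}
    - {"dx": 0, "dy": 0.4, "dz": -0.3, "rx": 0, "ry": 0, "rz": 0}
    - {"dx": 0, "dy": 0, "dz": -0.8, "rx": 0, "ry": 0, "rz": 0}
    - {"dx": 0, "dy": 0, "dz": -0.8, "rx": 0, "ry": 0, "rz": 0}
    - {"dx": 0, "dy": 0, "dz": -0.8, "rx": 0, "ry": 0, "rz": 0}
    - {"dx": 0, "dy": 0, "dz": -0.3, "rx": 0, "ry": 0, "rz": 0}
    - {"dx": 0, "dy": 0, "dz": -0.1, "rx": 0, "ry": 0, "rz": 0}

```text
t: 26.5
tcp_pos: [0.5738, 0.303, 0.038]
tool_rot: [0.738, 0.674, -0.0, -0.0]
force: [0.6, 0.6, 0.1]
finger_gap: 0.103
gripper_force: 53.7
```

Call:
move_arm:
  targets:
    - {"dx": 0, "dy": 0, "dz": 0, "rx": 0, "ry": 0, "rz": 0}
    - {"dx": 0, "dy": 0, "dz": 0, "rx": 0, "ry": 0, "rz": 0}
    - {"dx": 0, "dy": 0, "dz": 0, "rx": 0, "ry": 0, "rz": 0}
    - {"dx": 0, "dy": 0, "dz": 0, "rx": 0, "ry": 0, "rz": 0}
    - {"dx": 0, "dy": 0, "dz": 0.6, "rx": 0, "ry": 0, "rz": 0}
    - {"dx": 0, "dy": 0, "dz": 1, "rx": 0, "ry": 0, "rz": 0}
    - {"dx": 0, "dy": 0, "dz": 1, "rx": 0, "ry": 0, "rz": 0}
    - {"dx": 0, "dy": 0, "dz": 1, "rx": 0, "ry": 0, "rz": 0}
    - {"dx": 0, "dy": 0, "dz": 1, "rx": 0, "ry": 0, "rz": 0}
    - {"dx": 0, "dy": 0, "dz": 0.5, "rx": 0, "ry": 0, "rz": 0}
  claw: 50

```text
t: 27.75
tcp_pos: [0.5748, 0.3036, 0.169]
tool_rot: [0.738, 0.675, 0.002, 0.001]
force: [-1.0, -0.6, -0.5]
finger_gap: 0.502
gripper_force: 0.0
```

Call:
move_arm:
  targets:
    - {"dx": -0.4, "dy": -1, "dz": 0, "rx": 0, "ry": 0, "rz": 0}
    - {"dx": -0.4, "dy": -1, "dz": 0, "rx": 0, "ry": 0, "rz": 0}
    - {"dx": -0.4, "dy": -1, "dz": 0, "rx": 0, "ry": 0, "rz": 0}
    - {"dx": -0.4, "dy": -1, "dz": 0, "rx": 0, "ry": 0, "rz": 0}
    - {"dx": -0.4, "dy": -1, "dz": 0, "rx": 0, "ry": 0, "rz": 0}
    - {"dx": -0.4, "dy": -1, "dz": 0, "rx": 0, "ry": 0, "rz": 0}
    - {"dx": -0.4, "dy": -1, "dz": 0, "rx": 0, "ry": 0, "rz": 0}
    - {"dx": -0.4, "dy": -1, "dz": 0, "rx": 0, "ry": 0, "rz": 0}
    - {"dx": -0.4, "dy": -1, "dz": 0, "rx": 0, "ry": 0, "rz": 0}
    - {"dx": -0.4, "dy": -1, "dz": 0, "rx": 0, "ry": 0, "rz": 0}

```text
t: 29.0
tcp_pos: [0.4735, 0.0525, 0.1665]
tool_rot: [0.738, 0.675, -0.0, 0.0]
force: [-0.2, -0.9, -0.5]
finger_gap: 0.499
gripper_force: 0.0
```

```bash
python3 - <<'E'
from h import *
t=shot("top","top3")[:,:,::-1].copy()
hsv=cv2.cvtColor(t,cv2.COLOR_BGR2HSV); S,V=hsv[...,1],hsv[...,2]
for c in blobs(((S<70)*255).astype(np.uint8),(340,200,480,330),300):
    print(c.mean(0),*rect(plane("top",c,.008)[:,:2]))
cv2.imwrite("pics/c6.png",cv2.resize(t[150:330,70:480],None,fx=1.9,fy=1.9,interpolation=2))
E
```

```text
[389.76984127 283.        ] [ 398.5 -287.5] [60.4 99.7] 73.1
[443.2605042 251.2605042] [ 471.5 -416.8] [ 62.9 100. ] 64.4
```

View pics/c6.png

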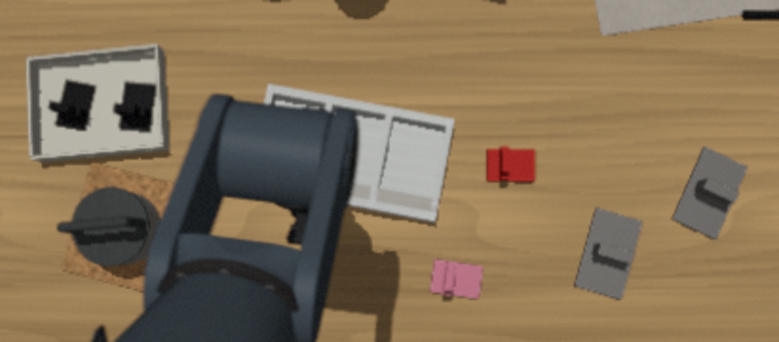

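Both castings are in the tray and the two plates haven't moved. Next I'll grip the nearer plate.

Call:
move_arm:
  targets:
    - {"dx": -0.21, "dy": -0.98, "dz": 0, "rx": 0, "ry": 0, "rz": -0.197}
    - {"dx": -0.21, "dy": -0.98, "dz": 0, "rx": 0, "ry": 0, "rz": -0.197}
    - {"dx": -0.21, "dy": -0.98, "dz": 0, "rx": 0, "ry": 0, "rz": 0}
    - {"dx": -0.21, "dy": -0.98, "dz": 0, "rx": 0, "ry": 0, "rz": 0}
    - {"dx": -0.21, "dy": -0.98, "dz": 0, "rx": 0, "ry": 0, "rz": 0}
    - {"dx": -0.21, "dy": -0.98, "dz": 0, "rx": 0, "ry": 0, "rz": 0}
    - {"dx": -0.21, "dy": -0.98, "dz": 0, "rx": 0, "ry": 0, "rz": 0}
    - {"dx": -0.21, "dy": -0.98, "dz": 0, "rx": 0, "ry": 0, "rz": 0}
    - {"dx": -0.21, "dy": -0.98, "dz": 0, "rx": 0, "ry": 0, "rz": 0}
    - {"dx": -0.21, "dy": -0.98, "dz": 0, "rx": 0, "ry": 0, "rz": 0}
  claw: 60

```text
t: 30.3
tcp_pos: [0.4214, -0.1923, 0.1665]
tool_rot: [0.804, 0.595, 0.0, 0.0]
force: [0.5, 0.5, 0.7]
finger_gap: 0.599
gripper_force: 0.0
```

Call:
move_arm:
  targets:
    - {"dx": -0.22, "dy": -0.95, "dz": 0, "rx": 0, "ry": 0, "rz": 0}
    - {"dx": -0.22, "dy": -0.95, "dz": 0, "rx": 0, "ry": 0, "rz": 0}
    - {"dx": -0.22, "dy": -0.95, "dz": 0, "rx": 0, "ry": 0, "rz": 0}
    - {"dx": -0.22, "dy": -0.95, "dz": 0, "rx": 0, "ry": 0, "rz": 0}
    - {"dx": 0, "dy": 0, "dz": -1, "rx": 0, "ry": 0, "rz": 0}
    - {"dx": 0, "dy": 0, "dz": -1, "rx": 0, "ry": 0, "rz": 0}
    - {"dx": 0, "dy": 0, "dz": -1, "rx": 0, "ry": 0, "rz": 0}
    - {"dx": 0, "dy": 0, "dz": 0, "rx": 0, "ry": 0, "rz": 0}
    - {"dx": 0, "dy": 0, "dz": 0, "rx": 0, "ry": 0, "rz": 0}
    - {"dx": 0, "dy": 0, "dz": 0, "rx": 0, "ry": 0, "rz": 0}

```text
t: 31.55
tcp_pos: [0.4001, -0.2872, 0.0924]
tool_rot: [0.804, 0.595, 0.0, 0.001]
force: [0.9, -0.1, -0.1]
finger_gap: 0.599
gripper_force: 0.0
```

Call:
move_arm:
  targets:
    - {"dx": -0.06, "dy": 0, "dz": -1, "rx": 0, "ry": 0, "rz": 0}
    - {"dx": 0, "dy": 0, "dz": -1, "rx": 0, "ry": 0, "rz": 0}
    - {"dx": 0, "dy": 0, "dz": -0.5, "rx": 0, "ry": 0, "rz": 0}
    - {"dx": 0, "dy": 0, "dz": -0.22, "rx": 0, "ry": 0, "rz": 0}
    - {"dx": 0, "dy": 0, "dz": 0, "rx": 0, "ry": 0, "rz": 0}
    - {"dx": 0, "dy": 0, "dz": 0, "rx": 0, "ry": 0, "rz": 0}
    - {"dx": 0, "dy": 0, "dz": 0, "rx": 0, "ry": 0, "rz": 0}
    - {"dx": 0, "dy": 0, "dz": 0, "rx": 0, "ry": 0, "rz": 0}
    - {"dx": 0, "dy": 0, "dz": 0, "rx": 0, "ry": 0, "rz": 0}
    - {"dx": 0, "dy": 0, "dz": 0, "rx": 0, "ry": 0, "rz": 0}

```text
t: 32.8
tcp_pos: [0.3979, -0.2867, 0.0234]
tool_rot: [0.804, 0.595, -0.0, 0.0]
force: [-1.1, -0.2, 0.7]
finger_gap: 0.6
gripper_force: 0.0
```

Call:
move_arm:
  targets:
    - {"dx": 0, "dy": 0, "dz": 0, "rx": 0, "ry": 0, "rz": 0}
    - {"dx": 0, "dy": 0, "dz": 0, "rx": 0, "ry": 0, "rz": 0}
    - {"dx": 0, "dy": 0, "dz": 0, "rx": 0, "ry": 0, "rz": 0}
    - {"dx": 0, "dy": 0, "dz": 0, "rx": 0, "ry": 0, "rz": 0}
    - {"dx": 0, "dy": 0, "dz": 0, "rx": 0, "ry": 0, "rz": 0}
    - {"dx": 0, "dy": 0, "dz": 0, "rx": 0, "ry": 0, "rz": 0}
    - {"dx": 0, "dy": 0, "dz": 0, "rx": 0, "ry": 0, "rz": 0}
    - {"dx": 0, "dy": 0, "dz": 0, "rx": 0, "ry": 0, "rz": 0}
    - {"dx": 0, "dy": 0, "dz": 0, "rx": 0, "ry": 0, "rz": 0}
    - {"dx": 0, "dy": 0, "dz": 0, "rx": 0, "ry": 0, "rz": 0}
  claw: 0
  newtons: 90

```text
t: 34.05
tcp_pos: [0.3981, -0.2868, 0.0235]
tool_rot: [0.804, 0.595, 0.0, 0.0]
force: [-0.8, -0.3, 4.6]
finger_gap: 0.144
gripper_force: 88.4
```

Call:
move_arm:
  targets:
    - {"dx": 0, "dy": 0, "dz": 0.5, "rx": 0, "ry": 0, "rz": 0}
    - {"dx": 0, "dy": 0, "dz": 1, "rx": 0, "ry": 0, "rz": 0}
    - {"dx": 0, "dy": 0, "dz": 1, "rx": 0, "ry": 0, "rz": 0}
    - {"dx": 0, "dy": 0, "dz": 1, "rx": 0, "ry": 0, "rz": 0.2}
    - {"dx": 0.3, "dy": 0.6, "dz": 1, "rx": 0, "ry": 0, "rz": 0}
    - {"dx": 0.5, "dy": 1, "dz": 0.2, "rx": 0, "ry": 0, "rz": 0}
    - {"dx": 0.5, "dy": 1, "dz": 0, "rx": 0, "ry": 0, "rz": 0}
    - {"dx": 0.5, "dy": 1, "dz": 0, "rx": 0, "ry": 0, "rz": 0}
    - {"dx": 0.5, "dy": 1, "dz": 0, "rx": 0, "ry": 0, "rz": 0}
    - {"dx": 0.5, "dy": 1, "dz": 0, "rx": 0, "ry": 0, "rz": 0}

```text
t: 35.3
tcp_pos: [0.4678, -0.1457, 0.141]
tool_rot: [0.772, 0.636, -0.0, -0.0]
force: [0.5, -0.7, -1.4]
finger_gap: 0.149
gripper_force: 87.8
```

Call:
move_arm:
  targets:
    - {"dx": 0.5, "dy": 1, "dz": 0, "rx": 0, "ry": 0, "rz": 0}
    - {"dx": 0.5, "dy": 1, "dz": 0, "rx": 0, "ry": 0, "rz": 0}
    - {"dx": 0.5, "dy": 1, "dz": 0, "rx": 0, "ry": 0, "rz": 0}
    - {"dx": 0.4, "dy": 0.7, "dz": 0, "rx": 0, "ry": 0, "rz": 0}
    - {"dx": 0.1, "dy": 0.2, "dz": 0, "rx": -0.0636, "ry": -0.327, "rz": 0}
    - {"dx": 0, "dy": 0, "dz": 0, "rx": -0.0636, "ry": -0.327, "rz": 0}
    - {"dx": 0, "dy": 0, "dz": 0, "rx": 0, "ry": 0, "rz": 0}
    - {"dx": 0, "dy": 0, "dz": 0, "rx": 0, "ry": 0, "rz": 0}
    - {"dx": 0, "dy": 0, "dz": 0, "rx": 0, "ry": 0, "rz": 0}
    - {"dx": 0, "dy": 0, "dz": 0, "rx": 0, "ry": 0, "rz": 0}

```text
t: 36.55
tcp_pos: [0.5195, -0.0496, 0.1411]
tool_rot: [0.76, 0.627, 0.11, 0.133]
force: [0.0, 0.1, -1.5]
finger_gap: 0.151
gripper_force: 88.1
```

```bash
cat >> h.py <<'E'
from scipy.spatial.transform import Rotation as Ro
def where(pocket):
    "TCP in pocket axes (mm), tool tilt/yaw relative to the frame (deg)"
    s=sensors.sense(); Fz=Ro.from_euler('z',-11.0,degrees=True)
    o=np.array([.522,.0276,.008])+Fz.apply([0,{'a':.075,'b':0,'c':-.075}[pocket],0])
    R=(Fz.inv()*Ro.from_quat(s['tool_rot'])).as_matrix()
    print("t",s['t'],"uvw",np.round(Fz.inv().apply(s['tcp_pos']-o)*1000,1),"closing axis",np.round(np.degrees([np.arctan2(R[1,1],R[0,1]),np.arcsin(R[2,1]),np.arcsin(R[2,0])]),1),
      "gap",round(s['finger_gap'],3),"F",np.round(s['force'],1))
    return Fz
E
python3 - <<'E'
from h import *
where('c')
s=shot("scene")[:,:,::-1]; t=shot("top")[:,:,::-1]
cv2.imwrite("pics/c7.png",cv2.resize(s[110:240,210:350],None,fx=4.2,fy=4.2,interpolation=2))
E
```

```text
t 36.55 uvw [ 12.3  -1.3 133.1] closing axis [ 0.  19.9  0. ] gap 0.151 F [ 0.   0.1 -1.5]
```

View pics/c7.png

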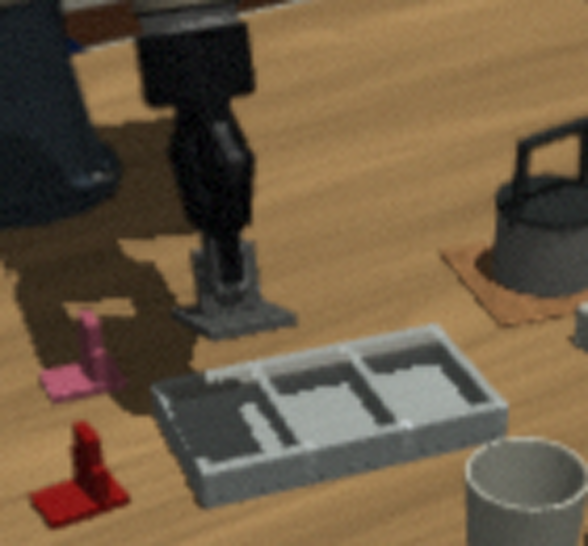

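Call:
move_arm:
  targets:
    - {"dx": -0.04, "dy": 0.08, "dz": -0.8, "rx": 0, "ry": 0, "rz": 0}
    - {"dx": 0, "dy": 0, "dz": -0.8, "rx": 0, "ry": 0, "rz": 0}
    - {"dx": 0, "dy": 0, "dz": -0.6, "rx": 0, "ry": 0, "rz": 0}
    - {"dx": 0, "dy": 0, "dz": -0.4, "rx": 0, "ry": 0, "rz": 0}
    - {"dx": 0, "dy": 0, "dz": -0.4, "rx": 0, "ry": 0, "rz": 0}
    - {"dx": 0, "dy": 0, "dz": -0.3, "rx": 0, "ry": 0, "rz": 0}
    - {"dx": 0, "dy": 0, "dz": 0, "rx": 0, "ry": 0, "rz": 0}
    - {"dx": 0, "dy": 0, "dz": 0, "rx": 0, "ry": 0, "rz": 0}
    - {"dx": 0, "dy": 0, "dz": 0, "rx": 0, "ry": 0, "rz": 0}
    - {"dx": 0, "dy": 0, "dz": 0, "rx": 0, "ry": 0, "rz": 0}

```text
t: 37.9
tcp_pos: [0.5172, -0.0471, 0.0585]
tool_rot: [0.76, 0.627, 0.11, 0.133]
force: [-0.7, 0.4, -0.6]
finger_gap: 0.149
gripper_force: 88.2
```

```bash
python3 - <<'E'
from h import *
where('c')
E
```

```text
t 37.9 uvw [ 9.5  0.8 50.5] closing axis [ 0.  19.8  0. ] gap 0.149 F [-0.7  0.4 -0.6]
```

Call:
move_arm:
  targets:
    - {"dx": 0, "dy": 0, "dz": -0.2, "rx": 0, "ry": 0, "rz": 0}
    - {"dx": 0, "dy": 0, "dz": -0.15, "rx": 0, "ry": 0, "rz": 0}
    - {"dx": 0, "dy": 0, "dz": 0, "rx": 0, "ry": 0, "rz": 0}
    - {"dx": -0.18, "dy": 0.035, "dz": 0, "rx": 0, "ry": 0, "rz": 0}
    - {"dx": -0.18, "dy": 0.035, "dz": 0, "rx": 0, "ry": 0, "rz": 0}
    - {"dx": -0.18, "dy": 0.035, "dz": 0, "rx": 0, "ry": 0, "rz": 0}
    - {"dx": -0.12, "dy": 0.023, "dz": 0, "rx": 0, "ry": 0, "rz": 0}
    - {"dx": -0.06, "dy": 0.012, "dz": 0, "rx": 0, "ry": 0, "rz": 0}
    - {"dx": 0, "dy": 0, "dz": 0, "rx": 0, "ry": 0, "rz": 0}
    - {"dx": 0, "dy": 0, "dz": 0, "rx": 0, "ry": 0, "rz": 0}

```text
t: 39.15
tcp_pos: [0.4992, -0.0437, 0.0496]
tool_rot: [0.76, 0.627, 0.11, 0.133]
force: [0.0, -0.4, -0.4]
finger_gap: 0.147
gripper_force: 88.2
```

```bash
python3 - <<'E'
from h import *
where('c')
E
```

```text
t 39.15 uvw [-8.7  0.7 41.6] closing axis [ 0.  19.8  0. ] gap 0.147 F [ 0.  -0.4 -0.4]
```

Call:
move_arm:
  targets:
    - {"dx": 0.128, "dy": -0.025, "dz": -0.142, "rx": 0.0315, "ry": 0.162, "rz": 0}
    - {"dx": 0.116, "dy": -0.0225, "dz": -0.152, "rx": 0.0315, "ry": 0.162, "rz": 0}
    - {"dx": 0.102, "dy": -0.02, "dz": -0.162, "rx": 0.0315, "ry": 0.162, "rz": 0}
    - {"dx": 0.088, "dy": -0.017, "dz": -0.171, "rx": 0.0315, "ry": 0.162, "rz": 0}
    - {"dx": 0, "dy": 0, "dz": 0, "rx": 0, "ry": 0, "rz": 0}
    - {"dx": 0, "dy": 0, "dz": 0, "rx": 0, "ry": 0, "rz": 0}
    - {"dx": 0, "dy": 0, "dz": 0, "rx": 0, "ry": 0, "rz": 0}
    - {"dx": 0, "dy": 0, "dz": 0, "rx": 0, "ry": 0, "rz": 0}
    - {"dx": 0, "dy": 0, "dz": 0, "rx": 0, "ry": 0, "rz": 0}
    - {"dx": 0, "dy": 0, "dz": 0, "rx": 0, "ry": 0, "rz": 0}

```text
t: 40.4
tcp_pos: [0.5175, -0.0306, 0.0473]
tool_rot: [0.76, 0.635, 0.113, 0.087]
force: [-14.6, -26.1, 1.7]
finger_gap: 0.144
gripper_force: 93.0
```

```bash
python3 - <<'E'
from h import *
where('c')
E
```

```text
t 40.4 uvw [ 6.7 17.  39.3] closing axis [ 0.2 16.   3.5] gap 0.144 F [-14.6 -26.1   1.7]
```

```bash
python3 - <<'E'
from h import *
s=sensors.sense(); print(np.round(s['q'],3),np.round(s['qd'],3),np.round(s['tau'],1),np.round(s['ft_torque'],2))
im=shot("scene")[:,:,::-1]
where('c')
cv2.imwrite("pics/c8.png",cv2.resize(im[110:240,210:350],None,fx=4.2,fy=4.2,interpolation=2))
E
```

```text
[-0.337  0.668  2.052  0.599  0.186 -0.735] [ 0.001  0.    -0.002  0.002 -0.    -0.001] [ 13.6 -37.1  -7.4   2.1   3.1   0.5] [-4.74  2.79 -0.93]
t 40.45 uvw [ 6.7 17.  39.3] closing axis [ 0.2 16.   3.5] gap 0.146 F [-14.5 -26.5   1.9]
```

View pics/c8.png

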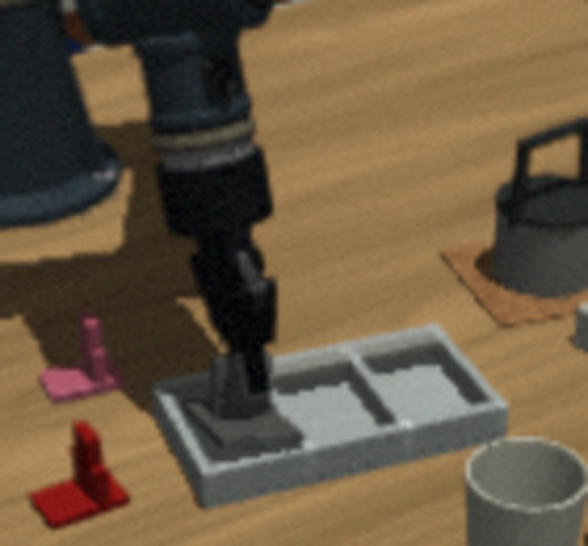

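Near the wrist singularity (q5 ≈ 0.1) the arm swerved sideways. The picture shows the plate still in the -y pocket at (245,410), held off-centre. I'll relieve it, bring it out, set it on the bench and re-grip, then use less tilt.

Call:
move_arm:
  targets:
    - {"dx": 0.08, "dy": -0.05, "dz": 0, "rx": 0, "ry": 0, "rz": 0}
    - {"dx": 0.08, "dy": -0.05, "dz": 0, "rx": 0, "ry": 0, "rz": 0}
    - {"dx": 0.08, "dy": -0.05, "dz": 0, "rx": 0, "ry": 0, "rz": 0}
    - {"dx": 0.08, "dy": -0.05, "dz": 0, "rx": 0, "ry": 0, "rz": 0}
    - {"dx": 0, "dy": 0, "dz": 0, "rx": 0, "ry": 0, "rz": 0}
    - {"dx": 0, "dy": 0, "dz": 0, "rx": 0, "ry": 0, "rz": 0}
    - {"dx": 0, "dy": 0, "dz": 0, "rx": 0, "ry": 0, "rz": 0}
    - {"dx": 0, "dy": 0, "dz": 0, "rx": 0, "ry": 0, "rz": 0}
    - {"dx": 0, "dy": 0, "dz": 0, "rx": 0, "ry": 0, "rz": 0}
    - {"dx": 0, "dy": 0, "dz": 0, "rx": 0, "ry": 0, "rz": 0}

```text
t: 41.7
tcp_pos: [0.5202, -0.0315, 0.0458]
tool_rot: [0.76, 0.636, 0.112, 0.08]
force: [-19.8, -19.8, 2.0]
finger_gap: 0.152
gripper_force: 93.2
```

```bash
python3 - <<'E'
from h import *
where('c'); print(np.round(sensors.sense()['q'],3))
E
```

```text
t 41.7 uvw [ 9.5 16.6 37.8] closing axis [ 0.3 15.3  3.9] gap 0.152 F [-19.8 -19.8   2. ]
[-0.34   0.671  2.036  0.556  0.211 -0.695]
```

Call:
move_arm:
  targets:
    - {"dx": 0, "dy": -0.02, "dz": 0.15, "rx": 0, "ry": 0, "rz": 0}
    - {"dx": 0, "dy": -0.02, "dz": 0.15, "rx": 0, "ry": 0, "rz": 0}
    - {"dx": 0, "dy": -0.02, "dz": 0.15, "rx": 0, "ry": 0, "rz": 0}
    - {"dx": 0, "dy": -0.02, "dz": 0.15, "rx": 0, "ry": 0, "rz": 0}
    - {"dx": 0, "dy": -0.02, "dz": 0.15, "rx": 0, "ry": 0, "rz": 0}
    - {"dx": 0, "dy": -0.02, "dz": 0.15, "rx": 0, "ry": 0, "rz": 0}
    - {"dx": 0, "dy": 0, "dz": 0, "rx": 0, "ry": 0, "rz": 0}
    - {"dx": 0, "dy": 0, "dz": 0, "rx": 0, "ry": 0, "rz": 0}
    - {"dx": 0, "dy": 0, "dz": 0, "rx": 0, "ry": 0, "rz": 0}
    - {"dx": 0, "dy": 0, "dz": 0, "rx": 0, "ry": 0, "rz": 0}

```text
t: 42.95
tcp_pos: [0.5265, -0.0326, 0.0697]
tool_rot: [0.759, 0.635, 0.116, 0.082]
force: [0.1, 0.1, -2.4]
finger_gap: 0.149
gripper_force: 92.0
```

```bash
python3 - <<'E'
from h import *
where('c'); print(np.round(sensors.sense()['q'],3))
im=shot("scene")[:,:,::-1]; t=shot("top")[:,:,::-1]
cv2.imwrite("pics/c9.png",np.hstack([cv2.resize(im[110:240,210:350],(431,400),interpolation=2),cv2.resize(t[190:290,230:320],(360,400),interpolation=2)]))
E
```

```text
t 42.95 uvw [15.9 16.7 61.7] closing axis [ 0.2 15.8  4.2] gap 0.149 F [ 0.1  0.1 -2.4]
[-0.341  0.62   2.017  0.451  0.269 -0.585]
```

View pics/c9.png

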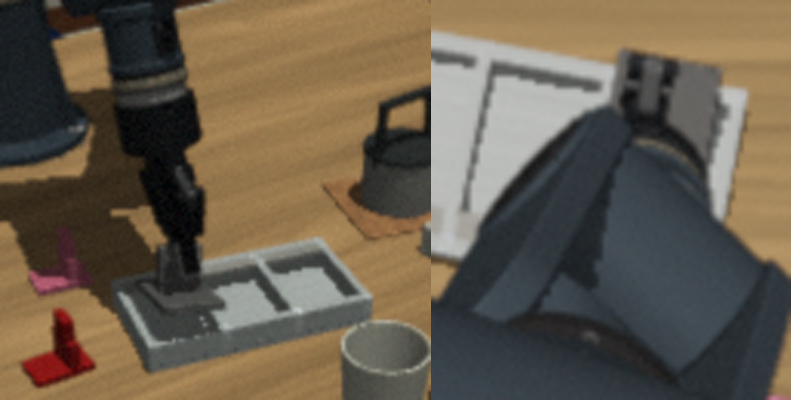

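The plate is free now (only its weight on the wrist), and the crop shows it gripped about 15 mm off-centre. I'll lift and then level it.

Call:
move_arm:
  targets:
    - {"dx": 0, "dy": 0, "dz": 0.5, "rx": 0, "ry": 0, "rz": 0}
    - {"dx": 0, "dy": 0, "dz": 0.8, "rx": 0, "ry": 0, "rz": 0}
    - {"dx": 0, "dy": 0, "dz": 0.8, "rx": 0, "ry": 0, "rz": 0}
    - {"dx": 0, "dy": 0, "dz": 0.8, "rx": 0, "ry": 0, "rz": 0}
    - {"dx": 0, "dy": 0, "dz": 0, "rx": 0.03, "ry": 0.15, "rz": 0}
    - {"dx": 0, "dy": 0, "dz": 0, "rx": 0.03, "ry": 0.15, "rz": 0}
    - {"dx": 0, "dy": 0, "dz": 0, "rx": 0.03, "ry": 0.15, "rz": 0}
    - {"dx": 0, "dy": 0, "dz": 0, "rx": 0, "ry": 0, "rz": 0}
    - {"dx": 0, "dy": 0, "dz": 0, "rx": 0, "ry": 0, "rz": 0}
    - {"dx": 0, "dy": 0, "dz": 0, "rx": 0, "ry": 0, "rz": 0}

```text
t: 44.3
tcp_pos: [0.5254, -0.0324, 0.1421]
tool_rot: [0.769, 0.637, 0.041, -0.012]
force: [0.2, 0.5, -1.5]
finger_gap: 0.145
gripper_force: 92.1
```

```bash
cat >> h.py <<'E'
def turn(yaw,tilt=0):
    "rotation vector (in units of 30 deg) to closing axis at yaw, its +x end raised by tilt (deg)"
    s=sensors.sense(); y=np.radians(yaw); a=np.array([np.cos(y),np.sin(y),0]); n=np.array([-np.sin(y),np.cos(y),0])
    T=Ro.from_rotvec(-np.radians(tilt)*n)*Ro.from_matrix(np.c_[np.cross(a,[0,0,-1]),a,[0,0,-1]])
    return np.round(np.degrees((T*Ro.from_quat(s['tool_rot']).inv()).as_rotvec())/30,3)
E
python3 - <<'E'
from h import *
where('c'); print(turn(-11)); s=sensors.sense(); print(np.round(s['q'],3),s['tcp_pos'])
E
```

```text
t 44.3 uvw [ 14.8  16.8 134.1] closing axis [0.2 2.  4.4] gap 0.145 F [ 0.2  0.5 -1.5]
[-0.133  0.092 -0.009]
[-0.321  0.515  1.796  0.113  0.811 -0.211] [ 0.52544075 -0.03237473  0.14207074]
```

Call:
move_arm:
  targets:
    - {"dx": -0.4, "dy": -0.8, "dz": 0, "rx": -0.133, "ry": 0.092, "rz": -0.009}
    - {"dx": -0.5, "dy": -1, "dz": 0, "rx": 0, "ry": 0, "rz": 0}
    - {"dx": -0.5, "dy": -1, "dz": 0, "rx": 0, "ry": 0, "rz": 0}
    - {"dx": -0.5, "dy": -1, "dz": 0, "rx": 0, "ry": 0, "rz": 0}
    - {"dx": -0.5, "dy": -1, "dz": 0, "rx": 0, "ry": 0, "rz": 0}
    - {"dx": -0.5, "dy": -1, "dz": 0, "rx": 0, "ry": 0, "rz": 0}
    - {"dx": -0.5, "dy": -1, "dz": 0, "rx": 0, "ry": 0, "rz": 0}
    - {"dx": -0.5, "dy": -1, "dz": 0, "rx": 0, "ry": 0, "rz": 0}
    - {"dx": -0.5, "dy": -1, "dz": 0, "rx": 0, "ry": 0, "rz": 0}
    - {"dx": -0.4, "dy": -0.8, "dz": 0, "rx": 0, "ry": 0, "rz": 0}

```text
t: 45.55
tcp_pos: [0.4057, -0.2733, 0.1424]
tool_rot: [0.772, 0.636, 0.0, 0.0]
force: [-0.2, -0.8, -1.0]
finger_gap: 0.142
gripper_force: 92.0
```

Call:
move_arm:
  targets:
    - {"dx": 0, "dy": 0, "dz": -0.8, "rx": 0, "ry": 0, "rz": 0}
    - {"dx": 0, "dy": 0, "dz": -1, "rx": 0, "ry": 0, "rz": 0}
    - {"dx": 0, "dy": 0, "dz": -1, "rx": 0, "ry": 0, "rz": 0}
    - {"dx": 0, "dy": 0, "dz": -0.8, "rx": 0, "ry": 0, "rz": 0}
    - {"dx": 0, "dy": 0, "dz": -0.4, "rx": 0, "ry": 0, "rz": 0}
    - {"dx": 0, "dy": 0, "dz": -0.2, "rx": 0, "ry": 0, "rz": 0}
    - {"dx": 0, "dy": 0, "dz": -0.2, "rx": 0, "ry": 0, "rz": 0}
    - {"dx": 0, "dy": 0, "dz": 0, "rx": 0, "ry": 0, "rz": 0}
    - {"dx": 0, "dy": 0, "dz": 0, "rx": 0, "ry": 0, "rz": 0}
    - {"dx": 0, "dy": 0, "dz": 0, "rx": 0, "ry": 0, "rz": 0}

```text
t: 46.8
tcp_pos: [0.4067, -0.2729, 0.0327]
tool_rot: [0.772, 0.636, 0.0, 0.001]
force: [0.4, -0.6, -1.7]
finger_gap: 0.147
gripper_force: 92.0
```

Call:
move_arm:
  targets:
    - {"dx": 0, "dy": 0, "dz": -0.1, "rx": 0, "ry": 0, "rz": 0}
    - {"dx": 0, "dy": 0, "dz": -0.1, "rx": 0, "ry": 0, "rz": 0}
    - {"dx": 0, "dy": 0, "dz": -0.06, "rx": 0, "ry": 0, "rz": 0}
    - {"dx": 0, "dy": 0, "dz": -0.04, "rx": 0, "ry": 0, "rz": 0}
    - {"dx": 0, "dy": 0, "dz": 0, "rx": 0, "ry": 0, "rz": 0}
    - {"dx": 0, "dy": 0, "dz": 0, "rx": 0, "ry": 0, "rz": 0}
    - {"dx": 0, "dy": 0, "dz": 0, "rx": 0, "ry": 0, "rz": 0}
    - {"dx": 0, "dy": 0, "dz": 0, "rx": 0, "ry": 0, "rz": 0}
    - {"dx": 0, "dy": 0, "dz": 0, "rx": 0, "ry": 0, "rz": 0}
    - {"dx": 0, "dy": 0, "dz": 0, "rx": 0, "ry": 0, "rz": 0}

```text
t: 48.05
tcp_pos: [0.4065, -0.2728, 0.0263]
tool_rot: [0.772, 0.636, 0.0, 0.001]
force: [-2.8, 0.5, 13.6]
finger_gap: 0.152
gripper_force: 94.5
```

Call:
move_arm:
  targets:
    - {"dx": 0, "dy": 0, "dz": 0, "rx": 0, "ry": 0, "rz": 0}
    - {"dx": 0, "dy": 0, "dz": 0, "rx": 0, "ry": 0, "rz": 0}
    - {"dx": 0, "dy": 0, "dz": 0, "rx": 0, "ry": 0, "rz": 0}
    - {"dx": 0, "dy": 0, "dz": 0, "rx": 0, "ry": 0, "rz": 0}
    - {"dx": 0, "dy": 0, "dz": 0.5, "rx": 0, "ry": 0, "rz": 0}
    - {"dx": 0, "dy": 0, "dz": 1, "rx": 0, "ry": 0, "rz": 0}
    - {"dx": 0, "dy": 0, "dz": 1, "rx": 0, "ry": 0, "rz": 0}
    - {"dx": 0, "dy": 0.8, "dz": 0.5, "rx": 0, "ry": 0, "rz": 0}
    - {"dx": 0, "dy": 1, "dz": 0, "rx": 0, "ry": 0, "rz": 0}
    - {"dx": 0, "dy": 1, "dz": 0, "rx": 0, "ry": 0, "rz": 0}
  claw: 60

```text
t: 49.3
tcp_pos: [0.4058, -0.2005, 0.1002]
tool_rot: [0.772, 0.636, 0.0, -0.0]
force: [-0.0, 0.5, 0.3]
finger_gap: 0.598
gripper_force: 0.0
```

Call:
move_arm:
  targets:
    - {"dx": 0, "dy": 1, "dz": 0, "rx": 0, "ry": 0, "rz": 0}
    - {"dx": 0, "dy": 1, "dz": 0, "rx": 0, "ry": 0, "rz": 0}
    - {"dx": 0, "dy": 1, "dz": 0, "rx": 0, "ry": 0, "rz": 0}
    - {"dx": 0, "dy": 1, "dz": 0, "rx": 0, "ry": 0, "rz": 0}
    - {"dx": 0, "dy": 0, "dz": 0, "rx": 0, "ry": 0, "rz": 0}
    - {"dx": 0, "dy": 0, "dz": 0, "rx": 0, "ry": 0, "rz": 0}
    - {"dx": 0, "dy": 0, "dz": 0, "rx": 0, "ry": 0, "rz": 0}
    - {"dx": 0, "dy": 0, "dz": 0, "rx": 0, "ry": 0, "rz": 0}
    - {"dx": 0, "dy": 0, "dz": 0, "rx": 0, "ry": 0, "rz": 0}
    - {"dx": 0, "dy": 0, "dz": 0, "rx": 0, "ry": 0, "rz": 0}

```text
t: 50.55
tcp_pos: [0.4065, -0.103, 0.0998]
tool_rot: [0.772, 0.636, 0.0, 0.0]
force: [-0.5, -0.5, 0.9]
finger_gap: 0.605
gripper_force: 0.0
```

```bash
python3 - <<'E'
from h import *
t=shot("top","top4")[:,:,::-1].copy()
hsv=cv2.cvtColor(t,cv2.COLOR_BGR2HSV); S,V=hsv[...,1],hsv[...,2]
for c in blobs(((S<70)*255).astype(np.uint8),(340,200,480,330),300):
    print(c.mean(0),*rect(plane("top",c,.008)[:,:2]))
s=sensors.sense();print(s['tcp_pos'],s['q'].round(2))
cv2.imwrite("pics/c10.png",cv2.resize(t[180:320,300:480],None,fx=3,fy=3,interpolation=2))
E
```

```text
[347.49006623 294.89403974] [ 369.5 -197.6] [ 53.5 151.5] 89.3
[389.61538462 281.44615385] [ 402.6 -287.1] [60.4 99.6] 78.6
[435.15254237 235.43220339] [ 509.2 -398.7] [ 61.1 100.2] 63.9
[ 0.406501   -0.10289477  0.09981303] [-0.52  0.51  2.06  0.    0.57 -0.32]
```

Plate 2 now lies flat at (0.403, -0.287) with yaw -11.4°. The other plate has been knocked to (0.509, -0.399). I'll re-grip plate 2.

Call:
move_arm:
  targets:
    - {"dx": -0.02, "dy": -0.92, "dz": 0, "rx": 0, "ry": 0, "rz": 0}
    - {"dx": -0.02, "dy": -0.92, "dz": 0, "rx": 0, "ry": 0, "rz": 0}
    - {"dx": -0.02, "dy": -0.92, "dz": 0, "rx": 0, "ry": 0, "rz": 0}
    - {"dx": -0.02, "dy": -0.92, "dz": 0, "rx": 0, "ry": 0, "rz": 0}
    - {"dx": -0.02, "dy": -0.92, "dz": 0, "rx": 0, "ry": 0, "rz": 0}
    - {"dx": -0.02, "dy": -0.92, "dz": 0, "rx": 0, "ry": 0, "rz": 0}
    - {"dx": -0.02, "dy": -0.92, "dz": 0, "rx": 0, "ry": 0, "rz": 0}
    - {"dx": -0.02, "dy": -0.92, "dz": 0, "rx": 0, "ry": 0, "rz": 0}
    - {"dx": 0, "dy": 0, "dz": -0.5, "rx": 0, "ry": 0, "rz": 0}
    - {"dx": 0, "dy": 0, "dz": 0, "rx": 0, "ry": 0, "rz": 0}

```text
t: 51.85
tcp_pos: [0.4014, -0.2853, 0.086]
tool_rot: [0.772, 0.636, 0.0, -0.002]
force: [-0.5, 0.1, -0.3]
finger_gap: 0.602
gripper_force: 0.0
```

Call:
move_arm:
  targets:
    - {"dx": 0, "dy": 0, "dz": -1, "rx": 0, "ry": 0, "rz": 0}
    - {"dx": 0, "dy": 0, "dz": -0.8, "rx": 0, "ry": 0, "rz": 0}
    - {"dx": 0, "dy": 0, "dz": -0.5, "rx": 0, "ry": 0, "rz": 0}
    - {"dx": 0, "dy": 0, "dz": -0.15, "rx": 0, "ry": 0, "rz": 0}
    - {"dx": 0, "dy": 0, "dz": 0, "rx": 0, "ry": 0, "rz": 0}
    - {"dx": 0, "dy": 0, "dz": 0, "rx": 0, "ry": 0, "rz": 0}
    - {"dx": 0, "dy": 0, "dz": 0, "rx": 0, "ry": 0, "rz": 0}
    - {"dx": 0, "dy": 0, "dz": 0, "rx": 0, "ry": 0, "rz": 0}
    - {"dx": 0, "dy": 0, "dz": 0, "rx": 0, "ry": 0, "rz": 0}
    - {"dx": 0, "dy": 0, "dz": 0, "rx": 0, "ry": 0, "rz": 0}

```text
t: 53.1
tcp_pos: [0.4025, -0.2868, 0.0261]
tool_rot: [0.772, 0.636, 0.0, 0.0]
force: [-0.5, -0.4, -0.6]
finger_gap: 0.598
gripper_force: 0.0
```

```bash
python3 - <<'E'
from h import *
s=sensors.sense();print(s['tcp_pos'],s['q'].round(3),turn(-11))
E
```

```text
[ 0.402532   -0.28677376  0.02614585] [-8.460e-01  7.130e-01  1.906e+00  1.000e-03  5.220e-01 -6.550e-01] [0.001 0.002 0.   ]
```

Call:
move_arm:
  targets:
    - {"dx": 0, "dy": 0, "dz": 0, "rx": 0, "ry": 0, "rz": 0}
    - {"dx": 0, "dy": 0, "dz": 0, "rx": 0, "ry": 0, "rz": 0}
    - {"dx": 0, "dy": 0, "dz": 0, "rx": 0, "ry": 0, "rz": 0}
    - {"dx": 0, "dy": 0, "dz": 0, "rx": 0, "ry": 0, "rz": 0}
    - {"dx": 0, "dy": 0, "dz": 0, "rx": 0, "ry": 0, "rz": 0}
    - {"dx": 0, "dy": 0, "dz": 0, "rx": 0, "ry": 0, "rz": 0}
    - {"dx": 0, "dy": 0, "dz": 0.5, "rx": 0, "ry": 0, "rz": 0}
    - {"dx": 0, "dy": 0, "dz": 1, "rx": 0, "ry": 0, "rz": 0}
    - {"dx": 0, "dy": 0, "dz": 1, "rx": 0, "ry": 0, "rz": 0}
    - {"dx": 0, "dy": 0, "dz": 1, "rx": 0, "ry": 0, "rz": 0}
  claw: 0
  newtons: 110

```text
t: 54.35
tcp_pos: [0.4022, -0.2864, 0.1146]
tool_rot: [0.772, 0.636, 0.0, 0.0]
force: [0.8, 0.4, -1.2]
finger_gap: 0.142
gripper_force: 107.4
```

Call:
move_arm:
  targets:
    - {"dx": 0.2, "dy": 0.4, "dz": 1, "rx": 0, "ry": 0, "rz": 0}
    - {"dx": 0.42, "dy": 1, "dz": 0, "rx": 0, "ry": 0, "rz": 0}
    - {"dx": 0.42, "dy": 1, "dz": 0, "rx": 0, "ry": 0, "rz": 0}
    - {"dx": 0.42, "dy": 1, "dz": 0, "rx": 0, "ry": 0, "rz": 0}
    - {"dx": 0.42, "dy": 1, "dz": 0, "rx": 0, "ry": 0, "rz": 0}
    - {"dx": 0.42, "dy": 1, "dz": 0, "rx": 0, "ry": 0, "rz": 0}
    - {"dx": 0.42, "dy": 1, "dz": 0, "rx": 0, "ry": 0, "rz": 0}
    - {"dx": 0.42, "dy": 1, "dz": 0, "rx": 0, "ry": 0, "rz": 0}
    - {"dx": 0.42, "dy": 1, "dz": 0, "rx": 0, "ry": 0, "rz": 0}
    - {"dx": 0.42, "dy": 1, "dz": 0, "rx": 0, "ry": 0, "rz": 0}

```text
t: 55.6
tcp_pos: [0.5018, -0.0508, 0.1388]
tool_rot: [0.772, 0.636, 0.0, 0.0]
force: [0.9, -0.5, -1.4]
finger_gap: 0.139
gripper_force: 107.4
```

Call:
move_arm:
  targets:
    - {"dx": 0.42, "dy": 1, "dz": 0, "rx": 0, "ry": 0, "rz": 0}
    - {"dx": 0.42, "dy": 1, "dz": 0, "rx": 0, "ry": 0, "rz": 0}
    - {"dx": 0.42, "dy": 1, "dz": 0, "rx": 0, "ry": 0, "rz": 0}
    - {"dx": 0, "dy": 0.08, "dz": 0, "rx": -0.0414, "ry": -0.2128, "rz": 0}
    - {"dx": 0, "dy": 0, "dz": 0, "rx": -0.0414, "ry": -0.2128, "rz": 0}
    - {"dx": 0, "dy": 0, "dz": 0, "rx": 0, "ry": 0, "rz": 0}
    - {"dx": 0, "dy": 0, "dz": 0, "rx": 0, "ry": 0, "rz": 0}
    - {"dx": 0, "dy": 0, "dz": 0, "rx": 0, "ry": 0, "rz": 0}
    - {"dx": 0, "dy": 0, "dz": 0, "rx": 0, "ry": 0, "rz": 0}
    - {"dx": 0, "dy": 0, "dz": 0, "rx": 0, "ry": 0, "rz": 0}

```text
t: 56.85
tcp_pos: [0.5339, 0.0251, 0.1386]
tool_rot: [0.767, 0.632, 0.072, 0.088]
force: [0.2, 0.6, -1.2]
finger_gap: 0.141
gripper_force: 107.8
```

```bash
python3 - <<'E'
from h import *
where('b'); s=sensors.sense();print(s['tcp_pos'],s['q'].round(3),turn(-11,13))
E
```

```text
t 56.85 uvw [ 12.2  -0.2 130.6] closing axis [-0.  13.1 -0. ] gap 0.141 F [ 0.2  0.6 -1.2]
[0.5338978  0.02506468 0.13857967] [-0.158  0.488  1.912 -0.016  0.514  0.048] [0.001 0.002 0.001]
```

Call:
move_arm:
  targets:
    - {"dx": 0, "dy": 0, "dz": -0.6, "rx": 0, "ry": 0, "rz": 0}
    - {"dx": 0, "dy": 0, "dz": -0.7, "rx": 0, "ry": 0, "rz": 0}
    - {"dx": 0, "dy": 0, "dz": -0.7, "rx": 0, "ry": 0, "rz": 0}
    - {"dx": 0, "dy": 0, "dz": -0.5, "rx": 0, "ry": 0, "rz": 0}
    - {"dx": 0, "dy": 0, "dz": -0.4, "rx": 0, "ry": 0, "rz": 0}
    - {"dx": 0, "dy": 0, "dz": -0.2, "rx": 0, "ry": 0, "rz": 0}
    - {"dx": 0, "dy": 0, "dz": -0.2, "rx": 0, "ry": 0, "rz": 0}
    - {"dx": 0, "dy": 0, "dz": 0, "rx": 0, "ry": 0, "rz": 0}
    - {"dx": 0, "dy": 0, "dz": 0, "rx": 0, "ry": 0, "rz": 0}
    - {"dx": 0, "dy": 0, "dz": 0, "rx": 0, "ry": 0, "rz": 0}

```text
t: 58.1
tcp_pos: [0.5338, 0.0252, 0.0564]
tool_rot: [0.767, 0.632, 0.073, 0.088]
force: [0.0, 0.1, -1.4]
finger_gap: 0.142
gripper_force: 107.8
```

```bash
python3 - <<'E'
from h import *
where('b'); s=sensors.sense();print(s['tcp_pos'],s['q'].round(3),turn(-11,13))
E
```

```text
t 58.1 uvw [12.  -0.1 48.4] closing axis [-0.  13.1 -0. ] gap 0.142 F [ 0.   0.1 -1.4]
[0.53376651 0.02523325 0.05644572] [-0.158  0.653  1.961 -0.027  0.3    0.059] [0.001 0.003 0.   ]
```

Call:
move_arm:
  targets:
    - {"dx": 0, "dy": 0, "dz": -0.12, "rx": 0, "ry": 0, "rz": 0}
    - {"dx": 0, "dy": 0, "dz": -0.12, "rx": 0, "ry": 0, "rz": 0}
    - {"dx": -0.128, "dy": 0.025, "dz": -0.037, "rx": 0, "ry": 0, "rz": 0}
    - {"dx": -0.128, "dy": 0.025, "dz": -0.037, "rx": 0, "ry": 0, "rz": 0}
    - {"dx": -0.128, "dy": 0.025, "dz": -0.037, "rx": 0, "ry": 0, "rz": 0}
    - {"dx": -0.128, "dy": 0.025, "dz": -0.037, "rx": 0, "ry": 0, "rz": 0}
    - {"dx": -0.08, "dy": 0.015, "dz": 0, "rx": 0, "ry": 0, "rz": 0}
    - {"dx": -0.08, "dy": 0.015, "dz": 0, "rx": 0, "ry": 0, "rz": 0}
    - {"dx": 0, "dy": 0, "dz": 0, "rx": 0, "ry": 0, "rz": 0}
    - {"dx": 0, "dy": 0, "dz": 0, "rx": 0, "ry": 0, "rz": 0}

```text
t: 59.35
tcp_pos: [0.5169, 0.0285, 0.0465]
tool_rot: [0.767, 0.632, 0.072, 0.088]
force: [-0.3, -0.0, -1.4]
finger_gap: 0.141
gripper_force: 107.8
```

```bash
python3 - <<'E'
from h import *
where('b'); s=sensors.sense();print(s['tcp_pos'],s['q'].round(3),turn(-11,0))
E
```

```text
t 59.35 uvw [-5.1 -0.1 38.5] closing axis [-0.  13.1 -0. ] gap 0.141 F [-0.3 -0.  -1.4]
[0.51693399 0.02847781 0.04646586] [-0.156  0.666  2.005 -0.034  0.242  0.068] [0.083 0.428 0.   ]
```

Call:
move_arm:
  targets:
    - {"dx": 0.096, "dy": -0.019, "dz": -0.123, "rx": 0.0256, "ry": 0.132, "rz": 0}
    - {"dx": 0, "dy": 0, "dz": 0, "rx": 0, "ry": 0, "rz": 0}
    - {"dx": 0.098, "dy": -0.019, "dz": -0.146, "rx": 0.0287, "ry": 0.148, "rz": 0}
    - {"dx": 0, "dy": 0, "dz": 0, "rx": 0, "ry": 0, "rz": 0}
    - {"dx": 0.086, "dy": -0.017, "dz": -0.154, "rx": 0.0287, "ry": 0.148, "rz": 0}
    - {"dx": 0, "dy": 0, "dz": 0, "rx": 0, "ry": 0, "rz": 0}
    - {"dx": 0, "dy": 0, "dz": 0, "rx": 0, "ry": 0, "rz": 0}
    - {"dx": 0, "dy": 0, "dz": 0, "rx": 0, "ry": 0, "rz": 0}
    - {"dx": 0, "dy": 0, "dz": 0, "rx": 0, "ry": 0, "rz": 0}
    - {"dx": 0, "dy": 0, "dz": 0, "rx": 0, "ry": 0, "rz": 0}

```text
t: 60.6
tcp_pos: [0.5235, 0.0272, 0.0359]
tool_rot: [0.772, 0.636, -0.0, -0.0]
force: [0.4, 0.1, -1.9]
finger_gap: 0.145
gripper_force: 108.2
```

```bash
python3 - <<'E'
from h import *
where('b'); s=sensors.sense();print(s['tcp_pos'],s['q'].round(3),turn(-11,0))
E
```

```text
t 60.6 uvw [ 1.6 -0.1 27.9] closing axis [ 0. -0. -0.] gap 0.145 F [ 0.4  0.1 -1.9]
[0.52353894 0.02717646 0.03589208] [-0.161  0.711  1.826 -0.     0.605  0.031] [ 0.    -0.001 -0.   ]
```

Call:
move_arm:
  targets:
    - {"dx": 0, "dy": 0, "dz": -0.03, "rx": 0, "ry": 0, "rz": 0}
    - {"dx": 0, "dy": 0, "dz": -0.03, "rx": 0, "ry": 0, "rz": 0}
    - {"dx": 0, "dy": 0, "dz": 0, "rx": 0, "ry": 0, "rz": 0}
    - {"dx": 0, "dy": 0, "dz": 0, "rx": 0, "ry": 0, "rz": 0}
    - {"dx": 0, "dy": 0, "dz": 0, "rx": 0, "ry": 0, "rz": 0}
    - {"dx": 0, "dy": 0, "dz": 0, "rx": 0, "ry": 0, "rz": 0}
    - {"dx": 0, "dy": 0, "dz": 0, "rx": 0, "ry": 0, "rz": 0}
    - {"dx": 0, "dy": 0, "dz": 0, "rx": 0, "ry": 0, "rz": 0}
    - {"dx": 0, "dy": 0, "dz": 0, "rx": 0, "ry": 0, "rz": 0}
    - {"dx": 0, "dy": 0, "dz": 0, "rx": 0, "ry": 0, "rz": 0}

```text
t: 61.85
tcp_pos: [0.5238, 0.0271, 0.0344]
tool_rot: [0.772, 0.636, -0.0, -0.0]
force: [-1.5, -0.2, 3.8]
finger_gap: 0.145
gripper_force: 108.7
```

Call:
move_arm:
  targets:
    - {"dx": 0, "dy": 0, "dz": 0, "rx": 0, "ry": 0, "rz": 0}
    - {"dx": 0, "dy": 0, "dz": 0, "rx": 0, "ry": 0, "rz": 0}
    - {"dx": 0, "dy": 0, "dz": 0, "rx": 0, "ry": 0, "rz": 0}
    - {"dx": 0, "dy": 0, "dz": 0, "rx": 0, "ry": 0, "rz": 0}
    - {"dx": 0, "dy": 0, "dz": 0, "rx": 0, "ry": 0, "rz": 0}
    - {"dx": 0, "dy": 0, "dz": 0.4, "rx": 0, "ry": 0, "rz": 0}
    - {"dx": 0, "dy": 0, "dz": 1, "rx": 0, "ry": 0, "rz": 0}
    - {"dx": 0, "dy": 0, "dz": 1, "rx": 0, "ry": 0, "rz": 0}
    - {"dx": 0, "dy": 0, "dz": 1, "rx": 0, "ry": 0, "rz": 0}
    - {"dx": 0, "dy": 0, "dz": 1, "rx": 0, "ry": 0, "rz": 0}
  claw: 45

```text
t: 63.1
tcp_pos: [0.5236, 0.0271, 0.1459]
tool_rot: [0.772, 0.636, 0.0, 0.0]
force: [-0.3, 0.6, -0.1]
finger_gap: 0.453
gripper_force: 0.0
```

Call:
move_arm:
  targets:
    - {"dx": 0, "dy": -1, "dz": 0, "rx": 0, "ry": 0, "rz": -0.24}
    - {"dx": 0, "dy": -1, "dz": 0, "rx": 0, "ry": 0, "rz": -0.24}
    - {"dx": 0, "dy": -1, "dz": 0, "rx": 0, "ry": 0, "rz": 0}
    - {"dx": 0, "dy": -1, "dz": 0, "rx": 0, "ry": 0, "rz": 0}
    - {"dx": 0, "dy": -1, "dz": 0, "rx": 0, "ry": 0, "rz": 0}
    - {"dx": 0, "dy": -1, "dz": 0, "rx": 0, "ry": 0, "rz": 0}
    - {"dx": 0, "dy": -1, "dz": 0, "rx": 0, "ry": 0, "rz": 0}
    - {"dx": 0, "dy": -1, "dz": 0, "rx": 0, "ry": 0, "rz": 0}
    - {"dx": 0, "dy": -1, "dz": 0, "rx": 0, "ry": 0, "rz": 0}
    - {"dx": 0, "dy": -1, "dz": 0, "rx": 0, "ry": 0, "rz": 0}
  claw: 60

```text
t: 64.35
tcp_pos: [0.5236, -0.2236, 0.145]
tool_rot: [0.845, 0.534, -0.0, 0.0]
force: [0.0, -0.2, -0.4]
finger_gap: 0.6
gripper_force: 0.0
```

```bash
python3 - <<'E'
from h import *
t=shot("top","top5")[:,:,::-1].copy()
hsv=cv2.cvtColor(t,cv2.COLOR_BGR2HSV); S,V=hsv[...,1],hsv[...,2]
for c in blobs(((S<70)*255).astype(np.uint8),(340,200,500,330),300):
    print(c.mean(0),*rect(plane("top",c,.008)[:,:2]))
s=sensors.sense();print(s['tcp_pos'],s['q'].round(2))
im=shot("scene")[:,:,::-1]
cv2.imwrite("pics/c11.png",np.hstack([cv2.resize(im[150:240,210:350],(400,300),interpolation=2),cv2.resize(t[190:280,195:315],(400,300),interpolation=2)]))
E
```

```text
[388.32359551 260.28539326] [ 443.9 -307.5] [272.  302.3] 89.4
[ 0.52448166 -0.22727368  0.14523234] [-0.6   0.57  1.65 -0.    0.92 -0.16]
```

View pics/c11.png

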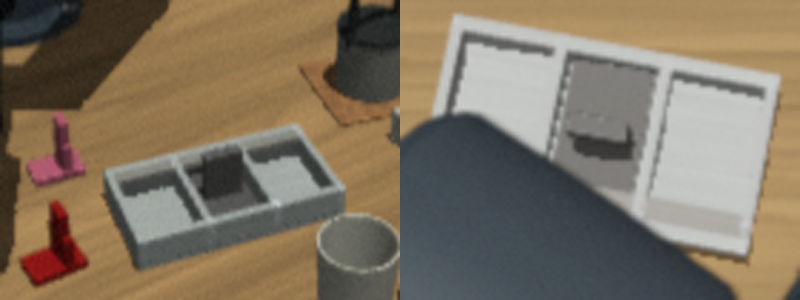

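Plate 2 lies flat in the middle pocket, with the fin upright and the plate inside the walls at the right-hand crop (605,130). Now I'll re-check the other plate.

```bash
python3 - <<'E'
from h import *
t=cv2.imread("pics/top5.png"); hsv=cv2.cvtColor(t,cv2.COLOR_BGR2HSV); S,V,H=hsv[...,1],hsv[...,2],hsv[...,0]
print(hsv[245,430],hsv[235,440],hsv[215,400])
for nm,m in(("S",(S<70)),("g",(S<45)&(V>75))):
  for c in blobs((m*255).astype(np.uint8),(408,195,475,280),200): print(nm,c.min(0),c.max(0),*rect(plane("top",c,.008)[:,:2]))
E
```

```text
[ 17  15 121] [ 24  11 117] [102  47  70]
S [408 195] [454 279] [ 506.4 -388.2] [110.4 201. ] 88.1
g [408 238] [446 279] [ 452.3 -375.8] [ 43.2 124.7] 57.2
g [432 198] [454 239] [ 548.8 -426.4] [41.3 90.7] 66.5
```

Call:
move_arm:
  targets:
    - {"dx": -0.08, "dy": -0.98, "dz": 0, "rx": 0, "ry": 0, "rz": -0.02}
    - {"dx": -0.08, "dy": -0.98, "dz": 0, "rx": 0, "ry": 0, "rz": 0}
    - {"dx": -0.08, "dy": -0.98, "dz": 0, "rx": 0, "ry": 0, "rz": 0}
    - {"dx": -0.08, "dy": -0.98, "dz": 0, "rx": 0, "ry": 0, "rz": 0}
    - {"dx": -0.08, "dy": -0.98, "dz": 0, "rx": 0, "ry": 0, "rz": 0}
    - {"dx": -0.08, "dy": -0.98, "dz": 0, "rx": 0, "ry": 0, "rz": 0}
    - {"dx": -0.08, "dy": -0.98, "dz": 0, "rx": 0, "ry": 0, "rz": 0}
    - {"dx": 0, "dy": 0, "dz": -1, "rx": 0, "ry": 0, "rz": 0}
    - {"dx": 0, "dy": 0, "dz": -1, "rx": 0, "ry": 0, "rz": 0}
    - {"dx": 0, "dy": 0, "dz": 0, "rx": 0, "ry": 0, "rz": 0}

```text
t: 65.7
tcp_pos: [0.5084, -0.3939, 0.0922]
tool_rot: [0.848, 0.53, -0.001, -0.003]
force: [-0.0, 0.2, -0.7]
finger_gap: 0.601
gripper_force: 0.0
```

```bash
python3 - <<'E'
from h import *
s=sensors.sense();print(s['tcp_pos'],s['q'].round(3),turn(-26.1))
t=shot("top")[:,:,::-1]
im=shot("scene")[:,:,::-1]
cv2.imwrite("pics/c12.png",np.hstack([cv2.resize(im[150:290,100:250],(400,373),interpolation=2),cv2.resize(t[180:292,380:500],(400,373),interpolation=2)]))
E
```

```text
[ 0.50838914 -0.39392607  0.09219747] [-0.833  0.724  1.488 -0.     0.935 -0.378] [-0.007 -0.007 -0.003]
```

View pics/c12.png

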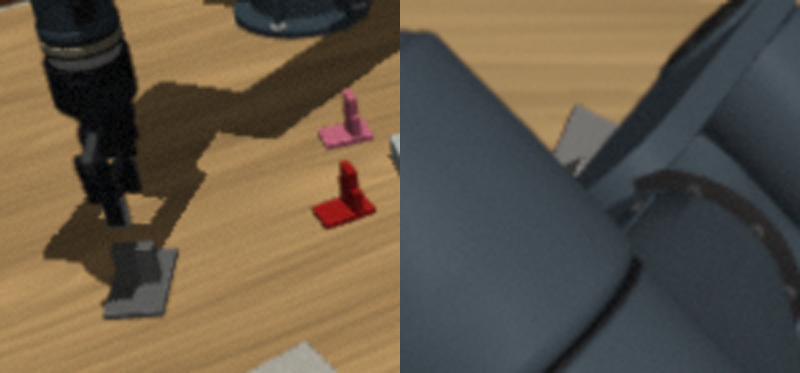

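The gripper is above the plate's fin at (135,265) and the plate hasn't moved. I'll descend.

Call:
move_arm:
  targets:
    - {"dx": 0.03, "dy": -0.1, "dz": -0.8, "rx": 0, "ry": 0, "rz": 0}
    - {"dx": 0, "dy": 0, "dz": -1, "rx": 0, "ry": 0, "rz": 0}
    - {"dx": 0, "dy": 0, "dz": -0.6, "rx": 0, "ry": 0, "rz": 0}
    - {"dx": 0, "dy": 0, "dz": -0.24, "rx": 0, "ry": 0, "rz": 0}
    - {"dx": 0, "dy": 0, "dz": 0, "rx": 0, "ry": 0, "rz": 0}
    - {"dx": 0, "dy": 0, "dz": 0, "rx": 0, "ry": 0, "rz": 0}
    - {"dx": 0, "dy": 0, "dz": 0, "rx": 0, "ry": 0, "rz": 0}
    - {"dx": 0, "dy": 0, "dz": 0, "rx": 0, "ry": 0, "rz": 0}
    - {"dx": 0, "dy": 0, "dz": 0, "rx": 0, "ry": 0, "rz": 0}
    - {"dx": 0, "dy": 0, "dz": 0, "rx": 0, "ry": 0, "rz": 0}

```text
t: 67.05
tcp_pos: [0.5105, -0.3969, 0.0284]
tool_rot: [0.848, 0.53, -0.0, 0.0]
force: [-0.3, 0.2, 0.4]
finger_gap: 0.602
gripper_force: 0.0
```

Call:
move_arm:
  targets:
    - {"dx": -0.03, "dy": -0.055, "dz": -0.09, "rx": 0, "ry": 0, "rz": 0}
    - {"dx": 0, "dy": 0, "dz": 0, "rx": 0, "ry": 0, "rz": 0}
    - {"dx": 0, "dy": 0, "dz": 0, "rx": 0, "ry": 0, "rz": 0}
    - {"dx": 0, "dy": 0, "dz": 0, "rx": 0, "ry": 0, "rz": 0}
    - {"dx": 0, "dy": 0, "dz": 0, "rx": 0, "ry": 0, "rz": 0}
    - {"dx": 0, "dy": 0, "dz": 0, "rx": 0, "ry": 0, "rz": 0}
    - {"dx": 0, "dy": 0, "dz": 0, "rx": 0, "ry": 0, "rz": 0}
    - {"dx": 0, "dy": 0, "dz": 0, "rx": 0, "ry": 0, "rz": 0}
    - {"dx": 0, "dy": 0, "dz": 0, "rx": 0, "ry": 0, "rz": 0}
    - {"dx": 0, "dy": 0, "dz": 0, "rx": 0, "ry": 0, "rz": 0}
  claw: 0
  newtons: 110

```text
t: 68.3
tcp_pos: [0.5098, -0.3984, 0.0261]
tool_rot: [0.848, 0.53, -0.0, 0.0]
force: [0.3, -0.8, 0.7]
finger_gap: 0.143
gripper_force: 107.8
```

Call:
move_arm:
  targets:
    - {"dx": 0, "dy": 0, "dz": 0.5, "rx": 0, "ry": 0, "rz": 0}
    - {"dx": 0, "dy": 0, "dz": 1, "rx": 0, "ry": 0, "rz": 0}
    - {"dx": 0, "dy": 0, "dz": 1, "rx": 0, "ry": 0, "rz": 0}
    - {"dx": 0, "dy": 0, "dz": 1, "rx": 0, "ry": 0, "rz": 0.25}
    - {"dx": 0, "dy": 0.4, "dz": 1, "rx": 0, "ry": 0, "rz": 0.25}
    - {"dx": 0.08, "dy": 1, "dz": 0, "rx": 0, "ry": 0, "rz": 0}
    - {"dx": 0.08, "dy": 1, "dz": 0, "rx": 0, "ry": 0, "rz": 0}
    - {"dx": 0.08, "dy": 1, "dz": 0, "rx": 0, "ry": 0, "rz": 0}
    - {"dx": 0.08, "dy": 1, "dz": 0, "rx": 0, "ry": 0, "rz": 0}
    - {"dx": 0.08, "dy": 1, "dz": 0, "rx": 0, "ry": 0, "rz": 0}

```text
t: 69.55
tcp_pos: [0.5197, -0.2611, 0.1381]
tool_rot: [0.772, 0.636, -0.0, -0.001]
force: [-0.3, -1.4, -1.6]
finger_gap: 0.141
gripper_force: 107.5
```

Call:
move_arm:
  targets:
    - {"dx": 0.08, "dy": 1, "dz": 0, "rx": 0, "ry": 0, "rz": 0}
    - {"dx": 0.08, "dy": 1, "dz": 0, "rx": 0, "ry": 0, "rz": 0}
    - {"dx": 0.08, "dy": 1, "dz": 0, "rx": 0, "ry": 0, "rz": 0}
    - {"dx": 0.08, "dy": 1, "dz": 0, "rx": 0, "ry": 0, "rz": 0}
    - {"dx": 0.08, "dy": 1, "dz": 0, "rx": 0, "ry": 0, "rz": 0}
    - {"dx": 0.08, "dy": 1, "dz": 0, "rx": 0, "ry": 0, "rz": 0}
    - {"dx": 0.08, "dy": 1, "dz": 0, "rx": 0, "ry": 0, "rz": 0}
    - {"dx": 0.08, "dy": 1, "dz": 0, "rx": 0, "ry": 0, "rz": 0}
    - {"dx": 0.08, "dy": 1, "dz": 0, "rx": 0, "ry": 0, "rz": 0}
    - {"dx": 0.08, "dy": 1, "dz": 0, "rx": 0, "ry": 0, "rz": 0}

```text
t: 70.8
tcp_pos: [0.5397, -0.0116, 0.1386]
tool_rot: [0.772, 0.636, -0.0, 0.0]
force: [0.8, -0.1, -0.8]
finger_gap: 0.139
gripper_force: 107.5
```

Call:
move_arm:
  targets:
    - {"dx": 0.08, "dy": 1, "dz": 0, "rx": 0, "ry": 0, "rz": 0}
    - {"dx": 0.08, "dy": 1, "dz": 0, "rx": 0, "ry": 0, "rz": 0}
    - {"dx": 0.08, "dy": 1, "dz": 0, "rx": 0, "ry": 0, "rz": 0}
    - {"dx": 0.08, "dy": 1, "dz": 0, "rx": 0, "ry": 0, "rz": 0}
    - {"dx": 0, "dy": 0.5, "dz": 0, "rx": 0, "ry": 0, "rz": 0}
    - {"dx": 0, "dy": 0, "dz": 0, "rx": -0.0414, "ry": -0.2128, "rz": 0}
    - {"dx": 0, "dy": 0, "dz": 0, "rx": -0.0414, "ry": -0.2128, "rz": 0}
    - {"dx": 0, "dy": 0, "dz": 0, "rx": 0, "ry": 0, "rz": 0}
    - {"dx": 0, "dy": 0, "dz": 0, "rx": 0, "ry": 0, "rz": 0}
    - {"dx": 0, "dy": 0, "dz": 0, "rx": 0, "ry": 0, "rz": 0}

```text
t: 72.05
tcp_pos: [0.5493, 0.0989, 0.139]
tool_rot: [0.767, 0.632, 0.072, 0.088]
force: [0.5, 0.6, -1.3]
finger_gap: 0.142
gripper_force: 107.8
```

```bash
python3 - <<'E'
from h import *
where('a'); s=sensors.sense();print(s['tcp_pos'],s['q'].round(3),turn(-11,13))
E
```

```text
t 72.05 uvw [ 13.2   0.2 131. ] closing axis [-0.  13.1  0. ] gap 0.142 F [ 0.5  0.6 -1.3]
[0.54932131 0.09891004 0.13895761] [ 0.002  0.513  1.847 -0.082  0.559  0.259] [0.    0.002 0.001]
```

Now the same sequence as before: descend 83 mm and check.

Call:
move_arm:
  targets:
    - {"dx": -0.05, "dy": 0.01, "dz": -0.6, "rx": 0, "ry": 0, "rz": 0}
    - {"dx": 0, "dy": 0, "dz": -0.7, "rx": 0, "ry": 0, "rz": 0}
    - {"dx": 0, "dy": 0, "dz": -0.7, "rx": 0, "ry": 0, "rz": 0}
    - {"dx": 0, "dy": 0, "dz": -0.5, "rx": 0, "ry": 0, "rz": 0}
    - {"dx": 0, "dy": 0, "dz": -0.4, "rx": 0, "ry": 0, "rz": 0}
    - {"dx": 0, "dy": 0, "dz": -0.2, "rx": 0, "ry": 0, "rz": 0}
    - {"dx": 0, "dy": 0, "dz": -0.2, "rx": 0, "ry": 0, "rz": 0}
    - {"dx": 0, "dy": 0, "dz": 0, "rx": 0, "ry": 0, "rz": 0}
    - {"dx": 0, "dy": 0, "dz": 0, "rx": 0, "ry": 0, "rz": 0}
    - {"dx": 0, "dy": 0, "dz": 0, "rx": 0, "ry": 0, "rz": 0}

```text
t: 73.3
tcp_pos: [0.5467, 0.0995, 0.0564]
tool_rot: [0.767, 0.632, 0.072, 0.088]
force: [-0.4, -0.7, -0.6]
finger_gap: 0.14
gripper_force: 107.8
```

```bash
python3 - <<'E'
from h import *
where('a'); s=sensors.sense();print(s['q'].round(3),turn(-11,13))
E
```

```text
t 73.3 uvw [10.5  0.3 48.4] closing axis [ 0. 13. -0.] gap 0.14 F [-0.4 -0.7 -0.6]
[ 0.003  0.667  1.899 -0.126  0.355  0.308] [0.    0.001 0.   ]
```

Call:
move_arm:
  targets:
    - {"dx": 0, "dy": 0, "dz": -0.12, "rx": 0, "ry": 0, "rz": 0}
    - {"dx": 0, "dy": 0, "dz": -0.12, "rx": 0, "ry": 0, "rz": 0}
    - {"dx": -0.12, "dy": 0.023, "dz": -0.037, "rx": 0, "ry": 0, "rz": 0}
    - {"dx": -0.12, "dy": 0.023, "dz": -0.037, "rx": 0, "ry": 0, "rz": 0}
    - {"dx": -0.12, "dy": 0.023, "dz": -0.037, "rx": 0, "ry": 0, "rz": 0}
    - {"dx": -0.12, "dy": 0.023, "dz": -0.037, "rx": 0, "ry": 0, "rz": 0}
    - {"dx": -0.07, "dy": 0.013, "dz": 0, "rx": 0, "ry": 0, "rz": 0}
    - {"dx": -0.07, "dy": 0.013, "dz": 0, "rx": 0, "ry": 0, "rz": 0}
    - {"dx": 0, "dy": 0, "dz": 0, "rx": 0, "ry": 0, "rz": 0}
    - {"dx": 0, "dy": 0, "dz": 0, "rx": 0, "ry": 0, "rz": 0}

```text
t: 74.55
tcp_pos: [0.5312, 0.1024, 0.0464]
tool_rot: [0.767, 0.632, 0.072, 0.087]
force: [0.4, -0.5, -0.7]
finger_gap: 0.142
gripper_force: 107.8
```

```bash
python3 - <<'E'
from h import *
where('a'); s=sensors.sense();print(s['q'].round(3),turn(-11,0))
E
```

```text
t 74.55 uvw [-5.3  0.2 38.4] closing axis [-0. 13. -0.] gap 0.142 F [ 0.4 -0.5 -0.7]
[ 0.009  0.679  1.938 -0.151  0.305  0.34 ] [0.083 0.426 0.   ]
```

Same state as the first fit at this point, so I'll level it.

Call:
move_arm:
  targets:
    - {"dx": 0.096, "dy": -0.019, "dz": -0.123, "rx": 0.0256, "ry": 0.132, "rz": 0}
    - {"dx": 0, "dy": 0, "dz": 0, "rx": 0, "ry": 0, "rz": 0}
    - {"dx": 0.098, "dy": -0.019, "dz": -0.146, "rx": 0.0287, "ry": 0.147, "rz": 0}
    - {"dx": 0, "dy": 0, "dz": 0, "rx": 0, "ry": 0, "rz": 0}
    - {"dx": 0.086, "dy": -0.017, "dz": -0.154, "rx": 0.0287, "ry": 0.147, "rz": 0}
    - {"dx": 0, "dy": 0, "dz": 0, "rx": 0, "ry": 0, "rz": 0}
    - {"dx": 0, "dy": 0, "dz": 0, "rx": 0, "ry": 0, "rz": 0}
    - {"dx": 0, "dy": 0, "dz": 0, "rx": 0, "ry": 0, "rz": 0}
    - {"dx": 0, "dy": 0, "dz": 0, "rx": 0, "ry": 0, "rz": 0}
    - {"dx": 0, "dy": 0, "dz": 0, "rx": 0, "ry": 0, "rz": 0}

```text
t: 75.8
tcp_pos: [0.5378, 0.1011, 0.0359]
tool_rot: [0.772, 0.636, -0.0, -0.0]
force: [1.3, -0.2, 0.0]
finger_gap: 0.143
gripper_force: 108.0
```

```bash
python3 - <<'E'
from h import *
where('a')
E
```

```text
t 75.8 uvw [ 1.5  0.2 27.9] closing axis [ 0. -0. -0.] gap 0.143 F [ 1.3 -0.2  0. ]
```

Call:
move_arm:
  targets:
    - {"dx": 0, "dy": 0, "dz": -0.03, "rx": 0, "ry": 0, "rz": 0}
    - {"dx": 0, "dy": 0, "dz": -0.03, "rx": 0, "ry": 0, "rz": 0}
    - {"dx": 0, "dy": 0, "dz": 0, "rx": 0, "ry": 0, "rz": 0}
    - {"dx": 0, "dy": 0, "dz": 0, "rx": 0, "ry": 0, "rz": 0}
    - {"dx": 0, "dy": 0, "dz": 0, "rx": 0, "ry": 0, "rz": 0}
    - {"dx": 0, "dy": 0, "dz": 0, "rx": 0, "ry": 0, "rz": 0}
    - {"dx": 0, "dy": 0, "dz": 0, "rx": 0, "ry": 0, "rz": 0}
    - {"dx": 0, "dy": 0, "dz": 0, "rx": 0, "ry": 0, "rz": 0}
    - {"dx": 0, "dy": 0, "dz": 0, "rx": 0, "ry": 0, "rz": 0}
    - {"dx": 0, "dy": 0, "dz": 0, "rx": 0, "ry": 0, "rz": 0}

```text
t: 77.05
tcp_pos: [0.538, 0.1011, 0.0343]
tool_rot: [0.772, 0.636, -0.0, -0.0]
force: [-0.0, 0.3, -0.7]
finger_gap: 0.146
gripper_force: 108.0
```

Call:
move_arm:
  targets:
    - {"dx": 0, "dy": 0, "dz": 0, "rx": 0, "ry": 0, "rz": 0}
    - {"dx": 0, "dy": 0, "dz": 0, "rx": 0, "ry": 0, "rz": 0}
    - {"dx": 0, "dy": 0, "dz": 0, "rx": 0, "ry": 0, "rz": 0}
    - {"dx": 0, "dy": 0, "dz": 0, "rx": 0, "ry": 0, "rz": 0}
    - {"dx": 0, "dy": 0, "dz": 0, "rx": 0, "ry": 0, "rz": 0}
    - {"dx": 0, "dy": 0, "dz": 0.4, "rx": 0, "ry": 0, "rz": 0}
    - {"dx": 0, "dy": 0, "dz": 1, "rx": 0, "ry": 0, "rz": 0}
    - {"dx": 0, "dy": 0, "dz": 1, "rx": 0, "ry": 0, "rz": 0}
    - {"dx": 0, "dy": 0, "dz": 1, "rx": 0, "ry": 0, "rz": 0}
    - {"dx": 0, "dy": 0, "dz": 1, "rx": 0, "ry": 0, "rz": 0}
  claw: 45

```text
t: 78.3
tcp_pos: [0.5379, 0.1011, 0.1458]
tool_rot: [0.772, 0.636, 0.0, 0.0]
force: [-0.5, -0.3, -0.5]
finger_gap: 0.449
gripper_force: 0.0
```

Call:
move_arm:
  targets:
    - {"dx": 0, "dy": -1, "dz": 0.5, "rx": 0, "ry": 0, "rz": 0}
    - {"dx": 0, "dy": -1, "dz": 0.5, "rx": 0, "ry": 0, "rz": 0}
    - {"dx": 0, "dy": -1, "dz": 0, "rx": 0, "ry": 0, "rz": 0}
    - {"dx": 0, "dy": -1, "dz": 0, "rx": 0, "ry": 0, "rz": 0}
    - {"dx": 0, "dy": -1, "dz": 0, "rx": 0, "ry": 0, "rz": 0}
    - {"dx": 0, "dy": -1, "dz": 0, "rx": 0, "ry": 0, "rz": 0}
    - {"dx": 0, "dy": -1, "dz": 0, "rx": 0, "ry": 0, "rz": 0}
    - {"dx": 0, "dy": -1, "dz": 0, "rx": 0, "ry": 0, "rz": 0}
    - {"dx": 0, "dy": -1, "dz": 0, "rx": 0, "ry": 0, "rz": 0}
    - {"dx": 0, "dy": -1, "dz": 0, "rx": 0, "ry": 0, "rz": 0}

```text
t: 79.55
tcp_pos: [0.5379, -0.1497, 0.17]
tool_rot: [0.772, 0.636, -0.0, 0.0]
force: [-0.3, 0.3, -0.2]
finger_gap: 0.449
gripper_force: 0.0
```

Call:
move_arm:
  targets:
    - {"dx": 0, "dy": -1, "dz": 0, "rx": 0, "ry": 0, "rz": 0}
    - {"dx": 0, "dy": -1, "dz": 0, "rx": 0, "ry": 0, "rz": 0}
    - {"dx": 0, "dy": -1, "dz": 0, "rx": 0, "ry": 0, "rz": 0}
    - {"dx": 0, "dy": -1, "dz": 0, "rx": 0, "ry": 0, "rz": 0}
    - {"dx": 0, "dy": -1, "dz": 0, "rx": 0, "ry": 0, "rz": 0}
    - {"dx": 0, "dy": -1, "dz": 0, "rx": 0, "ry": 0, "rz": 0}
    - {"dx": 0, "dy": -1, "dz": 0, "rx": 0, "ry": 0, "rz": 0}
    - {"dx": 0, "dy": -1, "dz": 0, "rx": 0, "ry": 0, "rz": 0}
    - {"dx": 0, "dy": 0, "dz": 0, "rx": 0, "ry": 0, "rz": 0}
    - {"dx": 0, "dy": 0, "dz": 0, "rx": 0, "ry": 0, "rz": 0}

```text
t: 80.8
tcp_pos: [0.5377, -0.3484, 0.169]
tool_rot: [0.772, 0.636, -0.0, -0.001]
force: [0.3, -0.5, -0.7]
finger_gap: 0.45
gripper_force: 0.0
```

```bash
python3 - <<'E'
from h import *
t=shot("top","top6")[:,:,::-1]; im=shot("scene")[:,:,::-1]
cv2.imwrite("pics/c13.png",np.vstack([cv2.resize(im[140:265,150:420],(700,300),interpolation=2),cv2.resize(t[150:310,70:330],(700,300),interpolation=2)]))
E
```

```text
(no output)
```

View pics/c13.png

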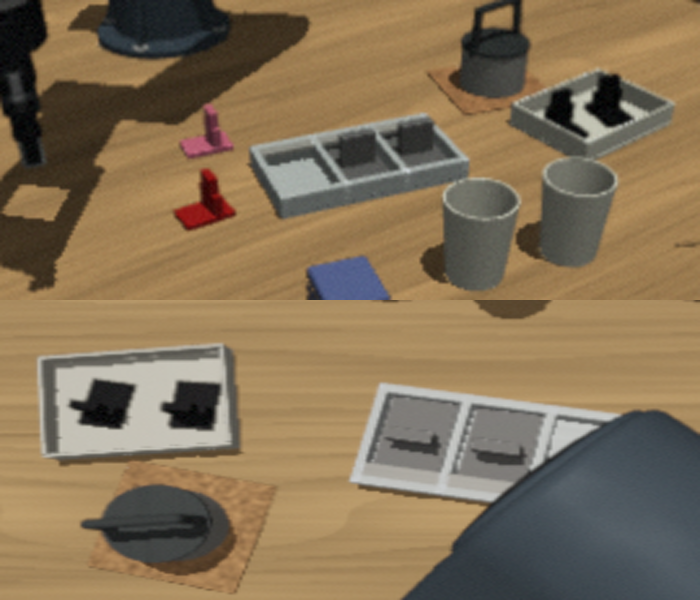

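The picture shows both plates flat in their pockets (bottom half at (415,435) and (500,445)). The pot is upright on the mat, both castings are in the tray, and the cups and mould haven't moved. I'll hand it in.

```bash
python3 -c "
from station import order
print(order.sign_off())"
```

```text
the job is handed in; nothing more can be done
None
```

I handed the job in at about 81 s of the 210 s, and the last pictures show it done: the pot upright on the mat, both castings in the tray, and the two plates present lying flat in the middle and +y pockets; the sign-off gave no verdict.

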